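# Mount a carving blank on the tilted work stand

## Robot

A 6-joint arm with a two-finger parallel gripper is mounted at the origin on the work surface. World frame = base frame: x ahead of the robot, y to its left, z up, the work surface at z = 0. Lengths are in m, angles in degrees, forces in N, time in s.
With the tool pointing down it reaches from about 0.25 to 0.725 m from the base axis. Payload 9.7 kg.
Tool frame: the origin (TCP) lies at the very end of the fingers, on their centre line; the grasp point (between the pads) lies 19 mm behind it (bot.pinch_z is the distance from the TCP to the grasp point, in m); x points along the fingers, z is the direction in which the jaws open and shut, and the axes are right-handed (so a half turn about x gives the same grasp; the last joint's range is limited). The gripper opens to 85 mm and grips with 20 to 120 N. Pads are 22 mm wide; open, the fingers measure 114 mm over their backs; the gripper's body (76 mm by 85 mm) begins 54 mm behind the grasp point. The pads swing forward as they close: fully open they stand 13 mm farther back than shut.
Start: joints at [-70.989, 4.979, 10.078, 95.1, 0, 90], TCP at [0.179, -0.52, 0.195] pointing down, gripper open.
Joint ranges: [-179.16, 179.16], [-48.56, 103.87], [-65.8, 70.77], [-126.05, 130.52], [-82.76, 87.17], [-180, 180]. Speed limits (degrees/s): [127.2, 127.2, 147.25, 180, 180, 180].

## Interface

Orientations are given as [roll, pitch, yaw] about the fixed x, y, z axes, in that order (R = Rz(yaw) Ry(pitch) Rx(roll)).
In Python, from workcell import bot gives the robot as it stands.
- The arm moves only by the tool play_rows, never from a script. Its argument "rows" is a list of rows, each a list of 3 entries, a list of its own where there are three numbers: the shift along the tool's x, y, z in cm, then the turn about the tool's x in degrees, then the finger opening in cm, from 0 to 8.54. A call has 1 to 12 rows; each row is the pose to reach, as a shift and turn from the pose commanded when the call began, along the tool's axes at that moment; what a row does not reach only later rows make up. A row lasts 1/12 s, in which the tool goes at most 41.7 mm and 7.16 degrees, less where a joint would pass 70% of its speed; a pose out of reach is approached as far as the arm can. A call with a gripper value outside its range is refused whole. The fingers move at their own pace and stop on an object; "squeeze" is the grip in N (left out, the last holds). Time passes only in rows, so rows that repeat a pose let the fingers close. It gives the time, the measured TCP pose, the force and the opening at its end, in the units of the state.
- bot.get_obs(): the state, without advancing time (a new reading comes with each control period).
- bot.camera(name): name is "scene" or "side" or "wrist"; returns (picture, depth): 400x640x3 uint8, blue, green, red; 400x640 float32, m along the optical axis (not along the pixel's ray), 0 where there is no reading.
- bot.camera_model(name): a dict with "fx", "fy", "cx", "cy" (pixels), "k1" (the pictures are not rectified: a ray, as slopes to the right and down, at radius r is drawn at 1 + k1 r^2 times it, then the intrinsics apply), "origin" and "attitude" of the camera in the world; the wrist camera has in their place "mount" (4x4, takes a point from camera to tool coordinates, whose origin is the TCP and whose axes are the tool frame's). Camera axes: x right, y down, z forward; pixel columns grow to the right and rows downward; lengths in m; the calibration is good to about 2 mm. A picture is of the moment at which its call begins: read the wrist's pose just before it. camera_model takes no time and is no camera call.
- bot.job_done(): hands the job in, once; it reports no verdict.
The state is a dict: "time": time; "q": joint angles; "qd": joint speeds; "joint_efforts": joint torques, N m; "ee_pos": TCP position; "tcp_rot": TCP orientation; "wrist_force": force on the tool from outside, world axes, zero at the start; "torque": the same for the moment, N m; "opening": finger opening in m.
Only numpy, scipy, OpenCV 4.12 (cv2) and the standard library are available. Lean on these libraries where they do the work, as an engineer would, in place of code of your own. Each camera call takes 0.05 s, during which the arm holds its last target.

## Task

Mount the carving blank on the tilted work stand: pick up the three-hole faceplate by the wooden block screwed to it, turn it so that its holes line up with the three studs of the stand's head, and slide it down over the studs until it sits flush on the head. Keep hold of it until it is right home, then let go; I will run the wing nuts on. Leave the other faceplate and everything else on the bench where it is.

Things in the scene. Friction and masses are not known exactly. Their poses are not given: they have to be found in the camera images.
- blank_mid (a point): Wooden block fixed to the middle of the faceplate to mount: 56 mm long (x), 42 mm wide (y, flat parallel sides: take it across these), 56 mm tall at its arched top, 44 mm at the ends. This point is its middle, on the plate's axis, 28 mm above the plate's top face, 38 mm above its underside. z points up out of the plate, x along the block to one hole of the plate. Plate and block weigh 0.37 to 0.55 kg.
- plate_hole (a point): The faceplate to mount: round aluminium, 136 mm in diameter, 10 mm thick, lying flat on the bench, with three 12 mm through holes 120 degrees apart on a circle of 52 mm radius. This point is the mouth, at the plate's underside, of the hole that lies along +x of blank_mid; same axes. Any of the three ways of putting the holes on the studs will do.
- head_face (a point): Head of the work stand: a round steel flange, 124 mm in diameter, 13 mm thick, its face leaning 26 to 37 degrees from level towards the robot's side. This point is the middle of the face, 0.195 to 0.21 m above the bench. z points out of the face along the studs, x to one of the studs. Fully home, the plate's underside lies flat on this face.
- stud_tip (a point): Tip of the head's stud that lies along +x of head_face; same axes. Three such studs, 8 mm in diameter, stand on the face 120 degrees apart on a circle of 52 mm radius: 28 mm long, straight for 20.5 mm, then tapering to 3 mm at the tip. The plate's holes leave 2 mm of room all round a stud.
- stand: Cast stand that carries the head, bolted down: round foot 160 mm in diameter, column and fork; origin at the middle of the foot's underside, z up. The head leans towards its -x about a pivot 140 mm above the bench, 75 mm behind the face. A clamp lever sticks out 75 mm to its +y side at pivot height and below.
- head_tilt (a joint): Tilt of the head from level, rad (0 = face level, growing as it leans towards the robot's side; 0.45 to 0.65 here). Clamped tight: it will not move under ordinary forces.
- other_plate: The other faceplate, to be left alone: aluminium, 124 mm in diameter, 10 mm thick, four 9 mm holes, with a round wooden blank 54 mm in diameter and 50 mm tall. Origin at the middle of its underside, z up.
- chisel: Chisel lying on the bench along its x, 280 mm long, 28 mm thick, origin on the bench near its middle. Bystander.
- wrench: Steel open-ended wrench lying along its x, 200 mm long, 20 mm thick, origin on the bench at its middle. Bystander.
- plane: Wooden hand plane, 210 mm long (its y) by 55 mm, with a cross handle 95 mm long, about 100 mm tall, origin at the middle of its underside. Bystander.
- stone: Sharpening stone on a wooden base, 225 mm (its y) by 85 mm by 40 mm tall, origin at the middle of its underside. Bystander.
- mallet: Joiner's mallet lying flat, head 85 by 130 by 62 mm tall at the origin, handle 220 mm long towards its -x. Bystander.
- glue: Closed white plastic glue bottle standing, 64 mm in diameter, 170 mm tall, origin at the middle of its underside. Bystander.
- nut_tray: Small open plywood tray with wing nuts, 100 by 130 by 30 mm tall, origin at the middle of its underside. Bystander.
- head_spin (a joint): Turn of the head about its own axis, rad (counter-clockwise seen from in front of the face); already contained in the axes of head_face. Clamped tight.
Mind the look-alikes: they are no part of the job. Leave any yellow look-alike of the stand alone.

How it is judged (in metres and radians):
On the way:
1. the three-hole faceplate is home on the studs, its underside within 3 mm of the head's face, while the gripper still touches it (z of blank_mid in the frame of head_face between 0.034 and 0.041 m and distance between blank_mid and head_face below 0.043 m and contact force between the fingers and faceplate above 0.5 N), for 0.1 s.
At the end, for the whole second after the job is handed in: The three-hole faceplate sits on the stand's head with the studs through its holes: its middle within 3 mm of fully home along the studs, its face parallel to the head's within 0.05 rad (3 degrees), at rest and released (z of blank_mid in the frame of head_face between 0.034 and 0.041 m and distance between blank_mid and head_face below 0.043 m and angle between the z axis of blank_mid and the z axis of head_face, either way round below 0.05 rad and linear speed of faceplate below 0.02 m/s and contact force between the fingers and faceplate below 0.1 N); the robot touches nothing.
It fails at once if the other faceplate is moved more than 30 mm (distance of other_plate from where it was at the start of the episode above 0.03 m).
It fails at once if a bystander on the bench is moved more than 30 mm (distance of any of chisel, wrench, plane, stone, mallet, glue, nut_tray from where it was at the start of the episode above 0.03 m).
It also fails if it takes over 50 s, if anything falls off the work surface, if the arm or the gripper's body presses on something with over 40 N, if the wrist force passes 120 N, or if a joint passes its speed limit or range.

## Working session

There is one attempt and no reset: what is moved stays moved. The work goes in short steps, Python scripts to look and compute and a tool call to move; the robot and the scene stay as the last step left them, time stands still between calls to the robot, and variables do not carry over. Pictures are saved under pics/ and viewed, and the job is handed in when it is done.

Besides the shell and the picture viewer there is one more tool, called after "Emit:" as name([rows], argument=value, ...), one row to a line, values as JSON. play_rows: Moves the arm, as the interface text tells. Its arguments: {"type":"object","properties":{"rows":{"type":"array"},"squeeze":{"type":"number"}},"required":["rows"]}

```bash
mkdir -p pics; ls; python3 - <<'E'
from workcell import bot
import cv2
print(bot.get_obs())
for n in ["scene","side","wrist"]:
    p,d=bot.camera(n); cv2.imwrite(f"pics/{n}0.png",p)
    import numpy as np; np.savez(f"{n}0.npz",p=p,d=d)
    print(n,bot.camera_model(n))
E
```

```text
pics
{'time': 0.0, 'q': array([-7.09892278e+01,  5.01094889e+00,  1.00349944e+01,  9.50985624e+01,
       -1.61297144e-03,  9.00005197e+01]), 'qd': array([ 0.00616202, -0.1378526 ,  0.04882936,  0.04356258,  0.0163388 ,
       -0.04821184]), 'joint_efforts': array([-6.72774986e-04, -5.20387101e+01,  4.64805830e+01,  1.63241528e-02,
       -4.38924280e-05,  2.23547005e-06]), 'ee_pos': array([ 0.17906494, -0.51975269,  0.19408938]), 'tcp_rot': array([-178.75946535,   89.92546572,  110.25078825]), 'wrist_force': array([-0.64313136,  0.51508652,  0.03043123]), 'torque': array([ 0.00185678,  0.02886677, -0.05388479]), 'opening': 0.08553160002761499}
scene {'fx': 442.229942024159, 'fy': 442.229942024159, 'cx': 321.76395567184795, 'cy': 203.01004897225553, 'k1': -0.10605217783978797, 'origin': array([ 1.27408696, -0.78984183,  1.07693895]), 'attitude': array([-129.9167322 ,    0.84082142,   43.60023279])}
side {'fx': 459.94027445846353, 'fy': 459.94027445846353, 'cx': 316.8008163861141, 'cy': 193.03907612919855, 'k1': 0.009241371384968168, 'origin': array([0.03286473, 1.19109435, 1.27495925]), 'attitude': array([-131.36463063,   -0.24594182, -157.63899677])}
wrist {'fx': 316.44219246465093, 'fy': 316.44219246465093, 'cx': 318.5392660543883, 'cy': 195.96384417815463, 'k1': -0.05029500396378691, 'mount': array([[ 2.61247058e-05, -2.89214293e-01,  9.57264379e-01,
        -1.77403345e-01],
       [ 1.52692218e-03, -9.57263252e-01, -2.89213995e-01,
         7.30968421e-02],
       [ 9.99998834e-01,  1.46922384e-03,  4.16599498e-04,
         4.74371633e-04],
       [ 0.00000000e+00,  0.00000000e+00,  0.00000000e+00,
         1.00000000e+00]])}
```

View pics/scene0.png

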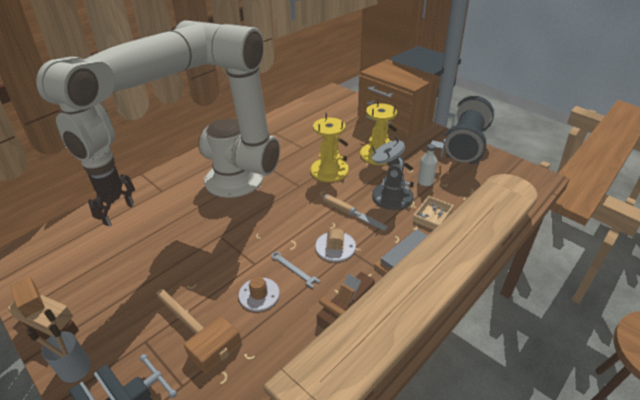

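View pics/side0.png

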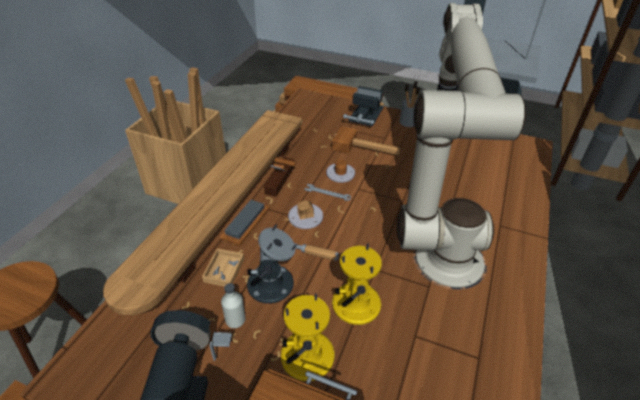

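View pics/wrist0.png

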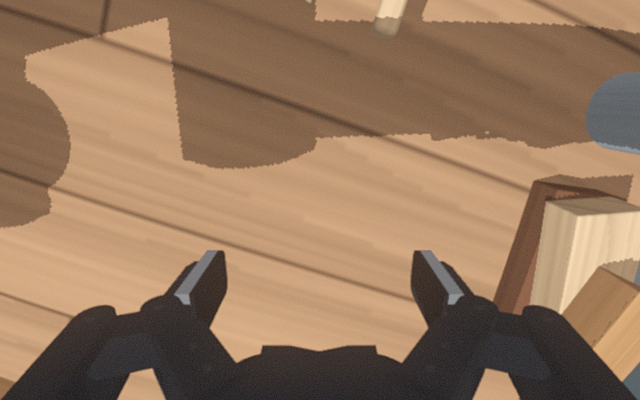

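Candidates: plates at scene (336,244), with a square, arched block, and at (259,292), with a round dark blank. Stands: grey at scene (393,175), and yellow look-alikes at (330,150) and (380,135). By the description I take the plate at (336,244) and the grey stand. Next I check both in close crops.

```bash
cat > h.py <<'E'
import numpy as np, cv2
from scipy.spatial.transform import Rotation as R
from workcell import bot
def rot(rpy): return R.from_euler('xyz',rpy,degrees=True).as_matrix()
def toolT(o):
    T=np.eye(4); T[:3,:3]=rot(o['tcp_rot']); T[:3,3]=o['ee_pos']; return T
def camT(n,o=None):
    m=bot.camera_model(n)
    if n=='wrist': return toolT(o)@np.array(m['mount'])
    T=np.eye(4); T[:3,:3]=rot(m['attitude']); T[:3,3]=m['origin']; return T
def slopes(n,uv):
    m=bot.camera_model(n); uv=np.asarray(uv,float).reshape(-1,2)
    K=np.array([[m['fx'],0,m['cx']],[0,m['fy'],m['cy']],[0,0,1]])
    return cv2.undistortPointsIter(uv.reshape(-1,1,2),K,np.array([m['k1'],0,0,0,0.]),None,None,(3,50,1e-10)).reshape(-1,2)
def pts(n,uv,dep,T):
    s=slopes(n,uv); d=np.asarray(dep).reshape(-1,1)
    return (np.hstack([s,np.ones((len(s),1))])*d)@T[:3,:3].T+T[:3,3]
def onplane(n,uv,T,p0,nrm):
    s=slopes(n,uv); D=np.hstack([s,np.ones((len(s),1))])@T[:3,:3].T
    t=((np.asarray(p0)-T[:3,3])@nrm)/(D@nrm); return T[:3,3]+D*t[:,None]
def proj(n,P,T):
    m=bot.camera_model(n); c=(np.asarray(P).reshape(-1,3)-T[:3,3])@T[:3,:3]; s=c[:,:2]/c[:,2:]
    s=s*(1+m['k1']*(s**2).sum(1,keepdims=True)); return s*m['fx']+[m['cx'],m['cy']]
def planefit(P):
    c=np.median(P,0); Q=P
    for _ in range(5):
        c=Q.mean(0); n=np.linalg.svd(Q-c,full_matrices=False)[2][2]; r=np.abs((P-c)@n); Q=P[r<max(0.002,1.5*np.median(r))]
    return c,n*np.sign(n[2])
E
python3 - <<'E'
from h import *
S=np.load('scene0.npz');D=np.load('side0.npz')
a=S['p'][215:275,295:385];b=S['p'][130:215,360:450];c=D['p'][190:240,275:335];d=D['p'][220:305,235:305]
f=lambda x:cv2.resize(x,(400,300),interpolation=cv2.INTER_CUBIC)
cv2.imwrite('pics/crop1.png',np.vstack([np.hstack([f(a),f(b)]),np.hstack([f(c),f(d)])]))
for n,A,uv in [('scene',S,[(336,244),(259,292),(391,152),(393,195),(330,150)]),('side',D,[(306,213),(341,170),(279,243),(270,285)])]:
    T=camT(n)
    for u,v in uv: print(n,u,v,A['d'][v,u],pts(n,[(u,v)],[A['d'][v,u]],T).round(3))
E
```

```text
scene 336 244 1.4594635 [[ 0.585 -0.02   0.036]]
scene 259 292 1.2973233 [[ 0.559 -0.33   0.046]]
scene 391 152 1.5521078 [[0.541 0.315 0.215]]
scene 393 195 1.6521877 [[0.569 0.315 0.036]]
scene 330 150 1.718598 [[0.287 0.273 0.132]]
side 306 213 1.785905 [[0.557 0.013 0.036]]
side 341 170 1.9846932 [[ 0.523 -0.289  0.038]]
side 279 243 1.44185 [[0.511 0.329 0.204]]
side 270 285 1.5198575 [[0.529 0.379 0.042]]
```

View pics/crop1.png

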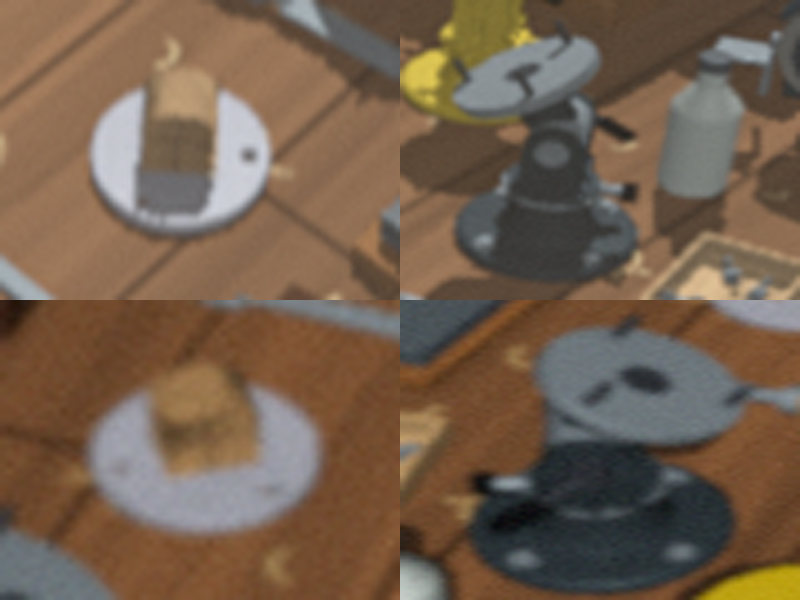

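```bash
python3 - <<'E'
from h import *
S=np.load('scene0.npz');D=np.load('side0.npz')
for n,A,box in [('scene',S,(370,138,412,170)),('side',D,(255,224,300,265))]:
    T=camT(n); u,v=np.meshgrid(np.arange(box[0],box[2]),np.arange(box[1],box[3]))
    uv=np.c_[u.ravel(),v.ravel()]; d=A['d'][uv[:,1],uv[:,0]]; P=pts(n,uv,d,T)
    c0=np.array([.53,.325,.205]); hsv=cv2.cvtColor(A['p'],cv2.COLOR_BGR2HSV)[uv[:,1],uv[:,0]]
    k=(np.linalg.norm(P-c0,axis=1)<.085)&(P[:,2]>.155)&(hsv[:,1]<90)&(hsv[:,2]>75)
    c,nn=planefit(P[k]); k2=k&(abs((P-c)@nn)<.005)
    Q=P[k2]; print(n,k2.sum(),'c',Q.mean(0),'n',nn,'tilt',np.degrees(np.arccos(nn[2])),'az',np.degrees(np.arctan2(nn[1],nn[0])))
    print(Q.min(0),Q.max(0))
    # rectify face
    e1=np.cross([0,1,0],nn);e1/=np.linalg.norm(e1);e2=np.cross(nn,e1) # e1 ~ downhill? 
    g=np.linspace(-.09,.09,400); X,Y=np.meshgrid(g,-g); C=Q.mean(0)
    W=C+X[...,None]*e1+Y[...,None]*e2
    m=proj(n,W,T).reshape(400,400,2).astype(np.float32)
    cv2.imwrite(f'pics/rect_{n}.png',cv2.remap(A['p'],m[...,0],m[...,1],cv2.INTER_CUBIC)); print(e1,e2)
E
python3 -c "
import cv2,numpy as np
cv2.imwrite('pics/rect.png',np.hstack([cv2.imread('pics/rect_%s.png'%n) for n in('scene','side')]))"
```

```text
scene 439 c [0.52272838 0.32214016 0.20764147] n [-0.40822023 -0.22803923  0.88394251] tilt 27.878334442711495 az -150.81148203019373
[0.46345826 0.26097782 0.17518066] [0.57974809 0.38527142 0.23691839]
[ 0.90786293 -0.          0.4192671 ] [-0.09560935  0.97365195  0.20702836]
side 770 c [0.51571793 0.33618954 0.20589947] n [-0.42832989 -0.21048508  0.87876592] tilt 28.50614698841906 az -153.8300912515467
[0.46131653 0.26961371 0.17417715] [0.57311332 0.39471736 0.23681675]
[ 0.898904   -0.          0.43814564] [-0.09222312  0.97759707  0.18920588]
```

View pics/rect.png

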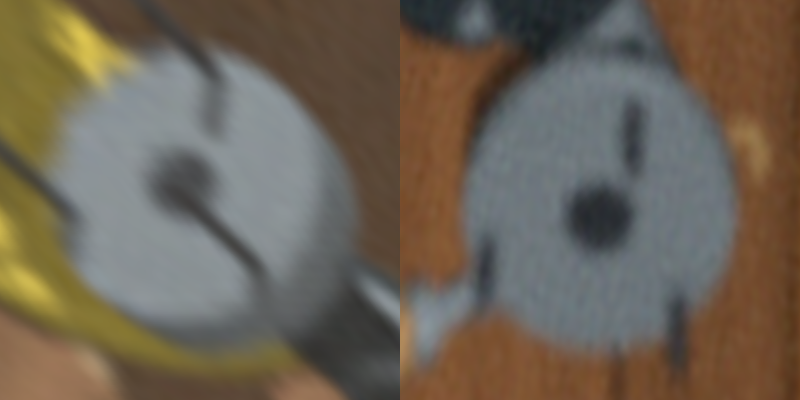

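```bash
cat >> h.py <<'E'
def plan(target,yaw_turn=0,o=None):
    o=o or bot.get_obs(); T=toolT(o); s=T[:3,:3].T@(np.asarray(target)-T[:3,3])*100
    print('shift cm',s.round(2),'axes x',T[:3,0].round(3),'y',T[:3,1].round(3),'z',T[:3,2].round(3))
def show(name):
    o=bot.get_obs(); p,d=bot.camera('wrist'); cv2.imwrite(f'pics/{name}.png',p); np.savez(name+'.npz',p=p,d=d,T=camT('wrist',o)); print(o['q'].round(2),o['ee_pos'],o['tcp_rot'])
E
python3 - <<'E'
from h import *
plan([.53,-.02,.30])
E
```

```text
shift cm [-10.54  49.46 -35.84] axes x [-0.     0.001 -1.   ] y [0.945 0.326 0.   ] z [ 0.326 -0.945 -0.001]
```

Emit:
play_rows([
  [[-10.5,0,0],0,8.5],
  [[-10.5,0,0],0,8.5],
  [[-10.5,0,0],0,8.5],
  [[-10.5,49.5,-35.8],0,8.5],
  [[-10.5,49.5,-35.8],0,8.5],
  [[-10.5,49.5,-35.8],0,8.5],
  [[-10.5,49.5,-35.8],0,8.5],
  [[-10.5,49.5,-35.8],0,8.5],
  [[-10.5,49.5,-35.8],0,8.5],
  [[-10.5,49.5,-35.8],0,8.5],
  [[-10.5,49.5,-35.8],0,8.5],
  [[-10.5,49.5,-35.8],0,8.5],
])

```text
time: 1.15
ee_pos: [0.3955, -0.2113, 0.2998]
tcp_rot: [39.4, 90.0, -31.6]
wrist_force: [0.0, -0.3, 0.4]
opening: 0.085
```

```bash
python3 - <<'E'
from h import *
plan([.53,-.02,.30])
E
```

```text
shift cm [ -0.02  18.95 -13.71] axes x [ 0. -0. -1.] y [0.946 0.326 0.   ] z [ 0.326 -0.946  0.   ]
```

Emit:
play_rows([
  [[0,19,-13.7],0,8.5],
  [[0,19,-13.7],0,8.5],
  [[0,19,-13.7],0,8.5],
  [[0,19,-13.7],0,8.5],
  [[0,19,-13.7],0,8.5],
  [[0,19,-13.7],0,8.5],
  [[0,19,-13.7],0,8.5],
])

```text
time: 1.73
ee_pos: [0.5319, -0.0179, 0.298]
tcp_rot: [-135.7, 89.9, 153.5]
wrist_force: [0.7, -0.7, -0.2]
opening: 0.085
```

```bash
python3 - <<'E'
from h import *
show('w1')
E
```

```text
[-1.9600e+00  6.5100e+00  2.3540e+01  1.0714e+02  5.0000e-02  1.5879e+02] [ 0.53189248 -0.01794651  0.29802461] [-135.72613406   89.87297839  153.52391135]
```

View pics/w1.png

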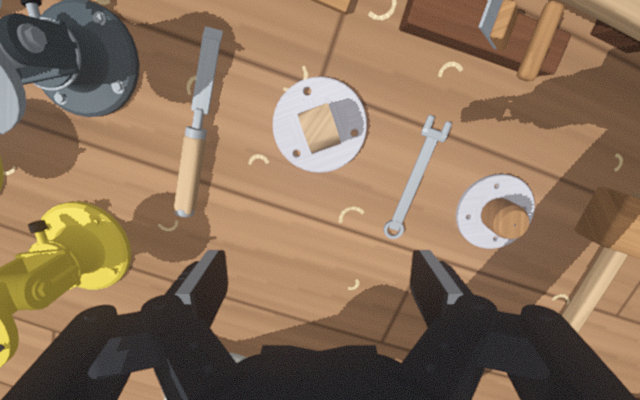

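The wrist view shows the plate centred at (320,124), with three holes at about (307,92), (354,132) and (296,153) and the block at (320,127). The four-hole plate with the round blank is at (497,212). The chosen plate is the right one.

```bash
cat > m1.py <<'E'
from h import *
import sys
def measure(name,seeds,blkseed,rad=9):
    A=np.load(name+'.npz'); T=A['T']; p=A['p']; g=cv2.cvtColor(p,cv2.COLOR_BGR2GRAY).astype(float); n=np.array([0,0,1.])
    hsv=cv2.cvtColor(p,cv2.COLOR_BGR2HSV)
    H=[]
    for s in seeds:
        x,y=s; w=g[y-rad:y+rad+1,x-rad:x+rad+1]; bg=np.percentile(w,60); k=np.clip(bg-25-w,0,None)
        yy,xx=np.mgrid[-rad:rad+1,-rad:rad+1]; k*=(xx**2+yy**2<=rad**2)
        c=[x+(k*xx).sum()/k.sum(),y+(k*yy).sum()/k.sum()]; H.append(c)
    Hw=onplane('wrist',H,T,[0,0,.010],n); c=Hw.mean(0)
    # centre estimate from the three holes; angles
    r=Hw-c; print('hole px',np.round(H,1).tolist(),'r',np.linalg.norm(r,axis=1).round(4)); a=np.degrees(np.arctan2(r[:,1],r[:,0])); print('centre',c.round(4),'ang',a.round(1), 'mod120', (a%120).round(1))
    m=((hsv[...,1]<45)&(hsv[...,2]>140)).astype(np.uint8)
    # plate mask via ring contour
    x0,y0=np.mean(seeds,0).astype(int); 
    mm=np.zeros_like(m); cv2.circle(mm,(x0,y0),int(sys.argv[1]) if len(sys.argv)>1 else 60,1,-1); m&=mm
    cs,_=cv2.findContours(m,cv2.RETR_EXTERNAL,cv2.CHAIN_APPROX_NONE); q=max(cs,key=cv2.contourArea)[:,0,:]; q=cv2.convexHull(q)[:,0,:]
    Q=onplane('wrist',q,T,[0,0,.010],n); (cx,cy),rr=cv2.minEnclosingCircle((Q[:,:2]*1000).astype(np.float32)); print('rim c',cx,cy,'r',rr)
    return c,a
if __name__=='__main__':
    measure('w1',[(307,92),(354,132),(296,153)],None)
    A=np.load('w1.npz'); cv2.imwrite('pics/w1c.png',cv2.resize(A['p'][65:185,255:385],(780,600)[:2],interpolation=cv2.INTER_CUBIC))
    T=A['T']; u,v=np.meshgrid(range(295,350),range(98,160)); uv=np.c_[u.ravel(),v.ravel()]; P=pts('wrist',uv,A['d'][uv[:,1],uv[:,0]],T)
    k=(P[:,2]>.035)&(P[:,2]<.08); Q=P[k]; print('block top',Q[:,2].max(),Q.mean(0)); r=cv2.minAreaRect((Q[:,:2]*1000).astype(np.float32)); print(r)
E
python3 m1.py
```

```text
hole px [[306.2, 90.7], [354.1, 132.4], [295.6, 153.2]] r [0.0517 0.0523 0.0522]
centre [ 0.5675 -0.0058  0.01  ] ang [ 39.1 -80.7 158.7] mod120 [39.1 39.3 38.7]
rim c 567.7523193359375 -6.3742475509643555 r 68.40457916259766
block top 0.06733338306071845 [ 0.56812054 -0.00580488  0.06117165]
((567.1205444335938, -6.6807098388671875), (56.47997283935547, 42.10505294799805), 38.969295501708984)
```

View pics/w1c.png

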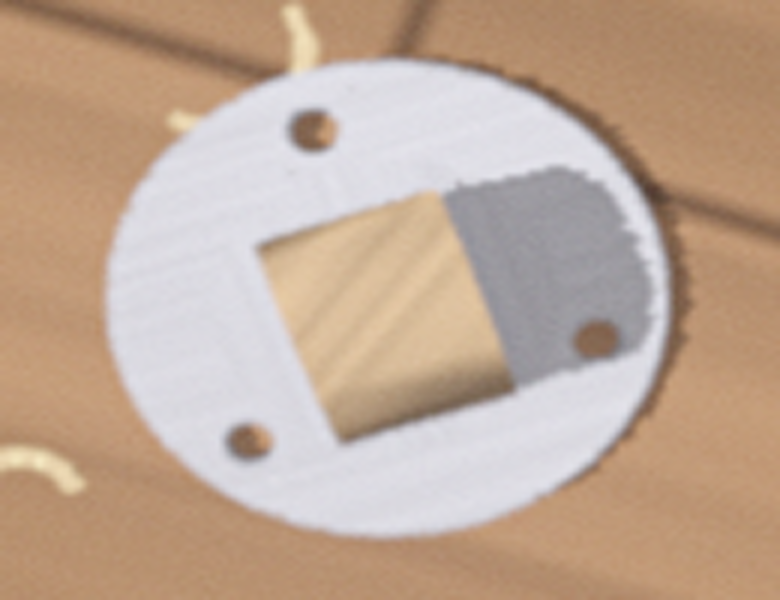

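The block's long axis is at azimuth 39° and the plate centre is at (0.5676, −0.006). The tool moves keep the tool vertical but the head leans about 28°. So I'll check what an "out of reach" pose does to the tool's attitude, high up and in the clear, while empty.

Emit:
play_rows([
  [[-15,0,0],0,8.5],
  [[-15,0,0],0,8.5],
  [[-15,0,0],0,8.5],
  [[-15,0,0],0,8.5],
  [[-15,23.6,8.2],0,8.5],
  [[-15,23.6,8.2],0,8.5],
  [[-15,23.6,8.2],0,8.5],
  [[-15,23.6,8.2],0,8.5],
  [[-15,23.6,8.2],0,8.5],
  [[-15,23.6,8.2],0,8.5],
  [[-15,23.6,8.2],0,8.5],
  [[-15,23.6,8.2],0,8.5],
])

```text
time: 2.78
ee_pos: [0.5868, -0.0178, 0.412]
tcp_rot: [-110.6, 89.1, 178.4]
wrist_force: [-0.4, 1.2, -0.8]
opening: 0.0851
```

```bash
python3 - <<'E'
from h import *
o=bot.get_obs(); print(o['q'].round(2)); plan([.5,.0,.30])
E
```

```text
[ -1.73  31.19  70.76 130.48  -0.   159.26]
shift cm [11.33 -7.46 -4.45] axes x [-0.016  0.    -1.   ] y [ 0.945  0.326 -0.015] z [ 0.326 -0.946 -0.006]
```

Emit:
play_rows([
  [[11.3,-7.5,-4.5],0,8.5],
  [[11.3,-7.5,-4.5],0,8.5],
  [[11.3,-7.5,-4.5],0,8.5],
  [[11.3,-7.5,-4.5],0,8.5],
])

```text
time: 3.12
ee_pos: [0.539, -0.0069, 0.35]
tcp_rot: [-110.9, 89.1, 178.1]
wrist_force: [0.3, 0.2, 1.1]
opening: 0.0851
```

```bash
python3 - <<'E'
from h import *
o=bot.get_obs(); print(o['q'].round(2)); plan([.5,.0,.30])
E
```

```text
[-7.4000e-01  1.1990e+01  3.6090e+01  1.1497e+02  2.0000e-02  1.6025e+02]
shift cm [ 5.05 -3.39 -1.89] axes x [-0.015  0.    -1.   ] y [ 0.945  0.326 -0.014] z [ 0.326 -0.945 -0.005]
```

The tilt persists in the commanded pose, so compromise poses at the reach limit can lean the tool. I grasp first: z axis to azimuth −51°, then above the block, then down.

```bash
python3 - <<'E'
from h import *
o=bot.get_obs(); plan([.5676,-.006,.13],o=o); plan([.5676,-.006,.022],o=o)
T=toolT(o); print(np.degrees(np.arctan2(T[1,2],T[0,2])))
E
```

```text
shift cm [21.95  3.05  0.97] axes x [-0.015  0.    -1.   ] y [ 0.945  0.326 -0.014] z [ 0.326 -0.945 -0.005]
shift cm [32.75  3.2   1.03] axes x [-0.015  0.    -1.   ] y [ 0.945  0.326 -0.014] z [ 0.326 -0.945 -0.005]
-70.99447345975817
```

Emit:
play_rows([
  [[0,3.1,1.0],-20,8.5],
  [[4,3.1,1.0],-20,8.5],
  [[8,3.1,1.0],-20,8.5],
  [[12,3.1,1.0],-20,8.5],
  [[16,3.1,1.0],-20,8.5],
  [[20,3.1,1.0],-20,8.5],
  [[22,3.1,1.0],-20,8.5],
  [[22,3.1,1.0],-20,8.5],
  [[22,3.1,1.0],-20,8.5],
  [[22,3.1,1.0],-20,8.5],
])

```text
time: 3.95
ee_pos: [0.5688, -0.0062, 0.1316]
tcp_rot: [-130.9, 89.1, 178.1]
wrist_force: [0.5, -0.2, 0.0]
opening: 0.0847
```

```bash
python3 - <<'E'
from h import *
o=bot.get_obs(); plan([.5676,-.006,.022],o=o)
T=toolT(o); print(np.degrees(np.arctan2(T[1,2],T[0,2]))); show('w2')
E
```

```text
shift cm [10.97  0.04  0.02] axes x [-0.015  0.001 -1.   ] y [ 0.777  0.629 -0.012] z [ 0.629 -0.777 -0.01 ]
-50.991155833229435
[-6.3000e-01  7.7100e+00  6.0600e+00  8.9220e+01  2.0000e-02  1.4035e+02] [ 0.56882289 -0.00617453  0.13164495] [-130.94419344   89.12015382  178.06799482]
```

View pics/w2.png

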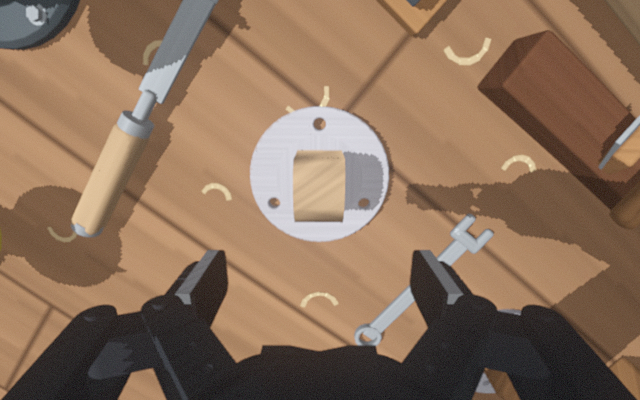

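The plate is centred at (319,173) and the block sides are vertical in the picture, so the jaws are square to it. Block edges lie at x=293 and 345, centred on the jaws. I'll go down and close.

Emit:
play_rows([
  [[4,0,0],0,8.5],
  [[8,0,0],0,8.5],
  [[9.5,0,0],0,8.5],
  [[10.5,0,0],0,8.5],
  [[11,0,0],0,8.5],
  [[11,0,0],0,8.5],
  [[11,0,0],0,3],
  [[11,0,0],0,3],
  [[11,0,0],0,3],
  [[11,0,0],0,3],
  [[11,0,0],0,3],
  [[11,0,0],0,3],
], squeeze=80)

```text
time: 5.0
ee_pos: [0.5667, -0.0063, 0.0202]
tcp_rot: [-129.8, 89.0, 179.2]
wrist_force: [0.4, -2.7, 6.6]
opening: 0.0389
```

Emit:
play_rows([
  [[0,0,0],0,3],
  [[0,0,0],0,3],
  [[-2,0,0],0,3],
  [[-6,0,0],0,3],
  [[-10,0,0],0,3],
  [[-14,0,0],0,3],
  [[-18,0,0],0,3],
  [[-22,0,0],0,3],
  [[-26,0,0],0,3],
  [[-26,0,0],0,3],
  [[-26,0,0],0,3],
])

```text
time: 5.92
ee_pos: [0.5717, -0.0063, 0.2807]
tcp_rot: [-131.1, 89.1, 178.0]
wrist_force: [0.2, 0.3, -4.5]
opening: 0.0394
```

```bash
python3 - <<'E'
from h import *
show('w3');o=bot.get_obs();print(o['wrist_force'],o['opening'])
p,d=bot.camera('side'); cv2.imwrite('pics/s3.png',p)
E
```

```text
[-6.4000e-01  1.2290e+01  2.8080e+01  1.0666e+02  2.0000e-02  1.4035e+02] [ 0.57169576 -0.00625325  0.28069481] [-131.05222138   89.13142233  177.95894321]
[ 0.97728752 -0.35138895 -4.74264278] 0.03923980735600551
```

View pics/w3.png

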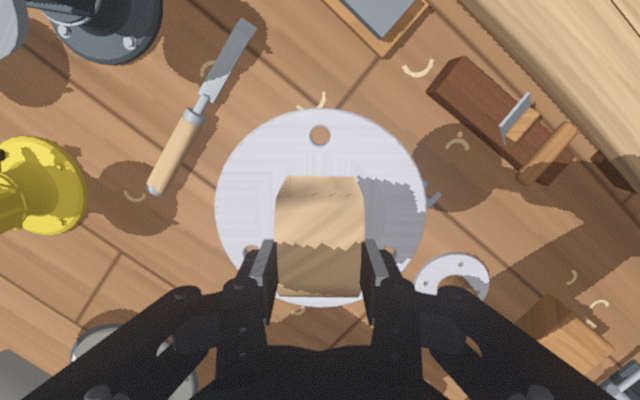

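View pics/s3.png

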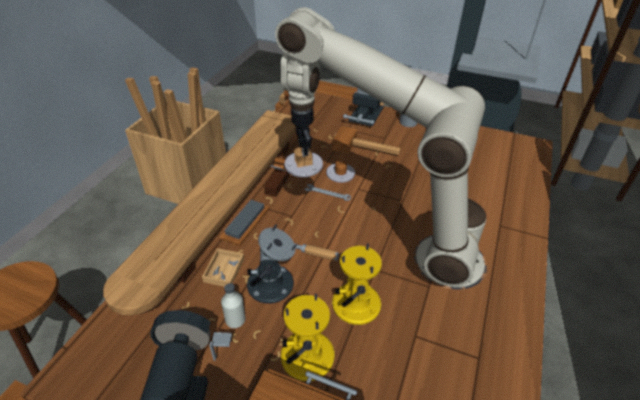

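The plate is held: hole at wrist (319,135), block between the pads. I fit a small planar arm model next, to see where the reach limit leans the tool outwards.

```bash
cat > kin.py <<'E'
import numpy as np
from scipy.optimize import least_squares
d=np.radians
S=[((4.98,10.06,95.1),(.550,.1945)),((6.51,23.54,107.14),(np.hypot(.53189,.01795),.29802)),((31.19,70.76,130.48),(np.hypot(.5868,.0178),.412)),((11.99,36.09,114.97),(.539,.350)),((7.71,6.06,89.22),(np.hypot(.56882,.00617),.13164)),((12.29,28.08,106.66),(.57173,.28069))]
def fk(p,q):
    a,al,b,be,r0,h,L=p; q2,q3,q4=map(d,q); f=q2-q3; t=f+q4
    return np.array([r0+a*np.sin(q2+al)+b*np.cos(f+be)+L*np.cos(t), h+a*np.cos(q2+al)-b*np.sin(f+be)-L*np.sin(t)])
def fit(p0=(.4,0,.4,0,0,.3,.25)):
    f=lambda p:np.r_[np.concatenate([fk(p,q)-x for q,x in S]),1e-3*(np.array(p)-p0)]
    return least_squares(f,p0)
if __name__=='__main__':
    r=fit(); print(r.x.round(4), np.abs(r.fun).max())
    for q,x in S: print(fk(r.x,q)-x)
    # reach map: pitch range available at (r,z)
    lo=d(np.array([-48.56,-65.8,-126])) 
    for R,Z in [(.62,.25),(.58,.3),(.62,.35),(.7,.3)]:
        ok=[]
        for pt in range(40,130,2):
            s=min((least_squares(lambda q:fk(r.x,np.degrees(q))-[R,Z] if 0 else np.r_[fk(r.x,np.degrees(q))-[R,Z],q[0]-q[1]+q[2]-d(pt)],x0,bounds=(d(np.array([-48.56,-65.8,-126])),d(np.array([103.87,70.77,130.5])))) for x0 in [d(np.array([10,25,100])),d(np.array([40,25,60]))]),key=lambda s:s.cost)
            if s.cost<1e-8: ok.append((pt,np.degrees(s.x).round(0).tolist()))
        print(R,Z,ok[0],ok[-1])
E
python3 kin.py
```

```text
[ 4.204e-01 -5.000e-04  5.203e-01 -6.970e-02  1.000e-04  1.679e-01
  4.743e-01] 0.00022429800707357938
[-5.49536975e-05  4.87036999e-05]
[5.54567561e-05 9.47622400e-06]
[8.75149847e-06 1.78861058e-05]
[-3.11074825e-05 -3.69056071e-06]
[ 3.98881795e-05 -1.13616948e-05]
[-1.80353486e-05 -6.08817101e-05]
0.62 0.25 (40, [-38.0, -36.0, 42.0]) (106, [42.0, 64.0, 128.0])
0.58 0.3 (40, [-43.0, -33.0, 50.0]) (104, [34.0, 58.0, 128.0])
0.62 0.35 (40, [-35.0, -23.0, 52.0]) (94, [33.0, 65.0, 126.0])
0.7 0.3 (40, [-25.0, -23.0, 42.0]) (90, [38.0, 66.0, 118.0])
```

```bash
cat > sim.py <<'E'
from kin import *
p=fit().x
LO=d(np.array([-48.5,-65.8,-126]));HI=d(np.array([103.8,70.77,130.5]))
def run(q,dr,dz,w,n=14,step=.0417):
    q=d(np.array(q)); pt0=q[0]-q[1]+q[2]
    P0=fk(p,np.degrees(q)); out=[]
    cur=P0.copy(); tgt=P0+[dr,dz]
    for i in range(n):
        e=tgt-cur; L=np.hypot(*e); c=cur+e*min(1,step/max(L,1e-9))
        s=least_squares(lambda x:np.r_[fk(p,np.degrees(x))-c,w*(x[0]-x[1]+x[2]-pt0)],np.clip(q,LO+1e-6,HI-1e-6),bounds=(LO,HI))
        q=s.x; cur=fk(p,np.degrees(q))
    return np.degrees(q).round(1),cur.round(3),np.degrees(q[0]-q[1]+q[2]).round(2)
if __name__=='__main__':
    q=(12.29,28.08,106.66)
    for w in (.1,.3,1):
        for dr,dz in [(.3,0),(.25,.05),(.25,.1),(.3,-.1),(0,.3),(.1,.3),(-.1,.3)]: print(w,dr,dz,run(q,dr,dz,w))
E
python3 sim.py
python3 - <<'E'
from h import *
S=np.load('scene0.npz'); 
for u,v in [(450,260),(500,200),(400,320),(352,300),(407,252)]: print(u,v,pts('scene',[(u,v)],[S['d'][v,u]],camT('scene')).round(3))
E
```

```text
0.1 0.3 0 (array([ 44.2,  70.8, 101.2]), array([0.867, 0.277]), np.float64(74.64))
0.1 0.25 0.05 (array([ 40.1,  70.8, 106.2]), array([0.817, 0.326]), np.float64(75.54))
0.1 0.25 0.1 (array([ 36.9,  70.8, 105.1]), array([0.816, 0.375]), np.float64(71.16))
0.1 0.3 -0.1 (array([ 50.6,  70.8, 101.8]), array([0.869, 0.179]), np.float64(81.63))
0.1 0 0.3 (array([ 16.7,  70.8, 122.9]), array([0.567, 0.57 ]), np.float64(68.77))
0.1 0.1 0.3 (array([ 20. ,  70.8, 112.8]), array([0.666, 0.569]), np.float64(62.04))
0.1 -0.1 0.3 (array([ 11.4,  67.4, 130.5]), array([0.47 , 0.573]), np.float64(74.54))
0.3 0.3 0 (array([ 45.2,  70.8, 105.4]), array([0.835, 0.254]), np.float64(79.84))
0.3 0.25 0.05 (array([ 41.2,  70.8, 109.8]), array([0.791, 0.304]), np.float64(80.29))
0.3 0.25 0.1 (array([ 39.1,  70.8, 112.1]), array([0.767, 0.33 ]), np.float64(80.4))
0.3 0.3 -0.1 (array([ 51.1,  70.8, 103.9]), array([0.851, 0.168]), np.float64(84.3))
0.3 0 0.3 (array([ 21.7,  70.8, 130.5]), array([0.539, 0.505]), np.float64(81.43))
0.3 0.1 0.3 (array([ 26.2,  70.8, 126.9]), array([0.593, 0.465]), np.float64(82.41))
0.3 -0.1 0.3 (array([ 10.8,  60.5, 130.5]), array([0.463, 0.532]), np.float64(80.76))
1 0.3 0 (array([ 47.6,  70.8, 113.1]), array([0.774, 0.215]), np.float64(89.93))
1 0.25 0.05 (array([ 43.8,  70.8, 117. ]), array([0.737, 0.265]), np.float64(89.97))
1 0.25 0.1 (array([ 41.6,  70.8, 119.1]), array([0.715, 0.292]), np.float64(90.0))
1 0.3 -0.1 (array([ 52.4,  70.8, 108.3]), array([0.815, 0.149]), np.float64(89.88))
1 0 0.3 (array([ 21.1,  61.7, 130.5]), array([0.522, 0.451]), np.float64(89.95))
1 0.1 0.3 (array([ 30. ,  70.5, 130.5]), array([0.581, 0.423]), np.float64(89.97))
1 -0.1 0.3 (array([ 11. ,  51.5, 130.5]), array([0.451, 0.471]), np.float64(89.95))
450 260 [[0.924 0.116 0.097]]
500 200 [[0.906 0.482 0.099]]
400 320 [[ 0.941 -0.163  0.102]]
352 300 [[ 0.781 -0.168  0.051]]
407 252 [[0.781 0.105 0.041]]
```

Emit:
play_rows([
  [[-30,7.8,6.3],0,3],
  [[-30,7.8,6.3],0,3],
  [[-30,7.8,6.3],0,3],
  [[-30,7.8,6.3],0,3],
  [[-30,7.8,6.3],0,3],
  [[-30,7.8,6.3],0,3],
  [[-30,7.8,6.3],0,3],
  [[-30,7.8,6.3],0,3],
])

```text
time: 6.68
ee_pos: [0.5788, -0.0055, 0.4288]
tcp_rot: [52.4, 89.3, 1.5]
wrist_force: [-0.3, -0.5, -3.6]
opening: 0.0391
```

```bash
cat > st.py <<'E'
from h import *
o=bot.get_obs(); T=toolT(o); print(o['time'],o['q'].round(2),'pitch',(o['q'][1]-o['q'][2]+o['q'][3]).round(2),o['ee_pos'].round(4),T[:3,:3].T.round(3).tolist(),o['wrist_force'].round(1),o['opening'])
E
python3 st.py
```

```text
6.6833 [-5.6000e-01  2.9470e+01  7.0650e+01  1.3051e+02  2.0000e-02  1.4043e+02] pitch 89.33 [ 0.5788 -0.0055  0.4288] [[0.012, 0.0, -1.0], [0.777, 0.629, 0.009], [0.629, -0.777, 0.007]] [-0.3 -0.5 -3.6] 0.03905709045824754
```

Emit:
play_rows([
  [[-20,31,25],0,3],
  [[-20,31,25],0,3],
  [[-20,31,25],0,3],
  [[-20,31,25],0,3],
])

```text
time: 7.02
ee_pos: [0.5804, -0.0042, 0.4264]
tcp_rot: [53.1, 89.5, 2.1]
wrist_force: [1.1, 0.4, -4.0]
opening: 0.0397
```

```bash
python3 st.py
```

```text
7.0167 [-4.3000e-01  2.9710e+01  7.0670e+01  1.3046e+02  2.0000e-02  1.4056e+02] pitch 89.5 [ 0.5804 -0.0042  0.4264] [[0.009, 0.0, -1.0], [0.777, 0.629, 0.007], [0.629, -0.777, 0.005]] [ 1.1  0.4 -4. ] 0.03972517483130669
```

Emit:
play_rows([
  [[15,7.8,6.3],0,3],
  [[15,7.8,6.3],0,3],
  [[15,7.8,6.3],0,3],
  [[15,7.8,6.3],0,3],
  [[15,31,25],0,3],
  [[15,31,25],0,3],
  [[15,31,25],0,3],
  [[15,31,25],0,3],
  [[15,31,25],0,3],
])

```text
time: 7.77
ee_pos: [0.7797, -0.0034, 0.2315]
tcp_rot: [51.2, 87.8, 0.3]
wrist_force: [0.6, 0.1, -4.1]
opening: 0.0388
```

```bash
python3 st.py
```

```text
7.7667 [-2.5000e-01  4.6270e+01  7.0590e+01  1.1208e+02  2.0000e-02  1.4074e+02] pitch 87.76 [ 0.7797 -0.0034  0.2315] [[0.039, 0.0, -0.999], [0.776, 0.629, 0.03], [0.629, -0.777, 0.024]] [ 0.6  0.1 -4.1] 0.0387970233831835
```

Emit:
play_rows([
  [[-30,31,25],0,3],
  [[-30,31,25],0,3],
  [[-30,31,25],0,3],
])

```text
time: 8.02
ee_pos: [0.7896, -0.0028, 0.2515]
tcp_rot: [51.0, 84.9, 0.0]
wrist_force: [-0.6, 0.8, -2.6]
opening: 0.0391
```

```bash
python3 st.py
```

```text
8.0167 [-2.1000e-01  4.4970e+01  7.0770e+01  1.1071e+02  2.0000e-02  1.4078e+02] pitch 84.92 [ 0.7896 -0.0028  0.2515] [[0.089, 0.0, -0.996], [0.774, 0.629, 0.069], [0.627, -0.777, 0.056]] [-0.6  0.8 -2.6] 0.039140332821106495
```

Emit:
play_rows([
  [[-50,0,0],0,3],
  [[-50,0,0],0,3],
  [[-50,0,0],0,3],
])

```text
time: 8.27
ee_pos: [0.7338, -0.0027, 0.3335]
tcp_rot: [51.0, 83.5, -0.0]
wrist_force: [-0.9, -0.1, -3.0]
opening: 0.0396
```

```bash
python3 st.py
```

```text
8.2667 [-2.2000e-01  3.8500e+01  7.0770e+01  1.1575e+02  2.0000e-02  1.4077e+02] pitch 83.48 [ 0.7338 -0.0027  0.3335] [[0.114, -0.0, -0.994], [0.772, 0.629, 0.088], [0.625, -0.777, 0.072]] [-0.9 -0.1 -3. ] 0.03960615942655345
```

Emit:
play_rows([
  [[-30,31,25],0,3],
  [[-30,31,25],0,3],
  [[-30,31,25],0,3],
])

```text
time: 8.52
ee_pos: [0.7486, -0.0023, 0.3405]
tcp_rot: [50.9, 81.1, -0.1]
wrist_force: [1.1, -0.3, -4.1]
opening: 0.0389
```

Emit:
play_rows([
  [[-35,31,25],0,3],
  [[-35,31,25],0,3],
  [[-35,31,25],0,3],
])

```text
time: 8.77
ee_pos: [0.7544, -0.0018, 0.3552]
tcp_rot: [50.9, 79.0, -0.1]
wrist_force: [-0.6, -0.1, -3.2]
opening: 0.0391
```

```bash
python3 st.py
```

```text
8.7667 [-1.4000e-01  3.7120e+01  7.0760e+01  1.1263e+02  1.0000e-02  1.4085e+02] pitch 78.99 [ 0.7544 -0.0018  0.3552] [[0.191, -0.0, -0.982], [0.763, 0.629, 0.148], [0.618, -0.777, 0.12]] [-0.6 -0.1 -3.2] 0.039063821797057946
```

Emit:
play_rows([
  [[-35,31,25],0,3],
  [[-35,31,25],0,3],
])

```text
time: 8.93
ee_pos: [0.7599, -0.0016, 0.372]
tcp_rot: [50.9, 76.7, -0.1]
wrist_force: [-0.3, -0.4, -2.2]
opening: 0.039
```

Emit:
play_rows([
  [[-35,31,25],0,3],
  [[-35,31,25],0,3],
])

```text
time: 9.1
ee_pos: [0.7635, -0.0014, 0.3904]
tcp_rot: [50.9, 74.4, -0.1]
wrist_force: [-0.4, 0.8, -3.3]
opening: 0.0392
```

Emit:
play_rows([
  [[-35,31,25],0,3],
  [[-35,31,25],0,3],
])

```text
time: 9.27
ee_pos: [0.7659, -0.0011, 0.4094]
tcp_rot: [50.9, 72.2, -0.1]
wrist_force: [-0.3, 0.2, -3.1]
opening: 0.0394
```

Emit:
play_rows([
  [[-35,31,25],0,3],
  [[-35,31,25],0,3],
])

```text
time: 9.43
ee_pos: [0.7672, -0.0009, 0.4293]
tcp_rot: [50.9, 69.9, -0.1]
wrist_force: [-0.0, -0.6, -3.4]
opening: 0.0392
```

```bash
python3 st.py
```

```text
9.4333 [-7.0000e-02  3.2220e+01  7.0750e+01  1.0847e+02 -1.0000e-02  1.4092e+02] pitch 69.94 [ 0.7672 -0.0009  0.4293] [[0.343, -0.001, -0.939], [0.73, 0.63, 0.266], [0.591, -0.777, 0.216]] [-0.  -0.6 -3.4] 0.03917254181940832
```

Emit:
play_rows([
  [[-35,31,25],0,3],
  [[-35,31,25],0,3],
])

```text
time: 9.6
ee_pos: [0.7671, -0.0007, 0.4501]
tcp_rot: [50.9, 67.7, -0.1]
wrist_force: [-0.2, -0.1, -4.3]
opening: 0.0393
```

Emit:
play_rows([
  [[-35,31,25],0,3],
  [[-35,31,25],0,3],
])

```text
time: 9.77
ee_pos: [0.7657, -0.0005, 0.4719]
tcp_rot: [50.9, 65.5, -0.1]
wrist_force: [0.1, -1.2, -3.6]
opening: 0.039
```

Emit:
play_rows([
  [[-35,31,25],0,3],
  [[-35,31,25],0,3],
])

```text
time: 9.93
ee_pos: [0.7629, -0.0003, 0.4945]
tcp_rot: [50.9, 63.2, -0.1]
wrist_force: [-0.6, 0.0, -4.3]
opening: 0.039
```

```bash
python3 st.py; python3 - <<'E'
from h import *
n=np.array([-.418,-.219,.881]);n/=np.linalg.norm(n); C=np.array([.519,.329,.206])
o=bot.get_obs(); plan(C+n*.22)
E
```

```text
9.9333 [-1.0000e-02  2.7930e+01  7.0750e+01  1.0601e+02 -3.0000e-02  1.4097e+02] pitch 63.19 [ 7.629e-01 -3.000e-04  4.945e-01] [[0.451, -0.001, -0.892], [0.694, 0.63, 0.35], [0.562, -0.777, 0.284]] [-0.6  0.  -4.3] 0.03898261653579255
shift cm [ -6.72  -8.91 -43.4 ] axes x [ 0.451 -0.001 -0.892] y [0.694 0.63  0.35 ] z [ 0.562 -0.777  0.284]
```

Pitch is now 63°, but the lean points to azimuth 0° and the head needs about 28°. Some lean towards +y has to be added, by the same push with the arm to the robot's left. On the way I turn the tool −100° so that joint 6 stays in range.

```bash
python3 - <<'E'
from h import *
plan([.38,.38,.47]); plan([.0,.66,.47])
E
```

```text
shift cm [-15.1   -3.47 -51.75] axes x [ 0.451 -0.001 -0.892] y [0.694 0.63  0.35 ] z [ 0.562 -0.777  0.284]
shift cm [-32.26 -12.19 -94.85] axes x [ 0.451 -0.001 -0.892] y [0.694 0.63  0.35 ] z [ 0.562 -0.777  0.284]
```

Emit:
play_rows([
  [[-15,-3.5,-52],-60,3],
  [[-15,-3.5,-52],-60,3],
  [[-15,-3.5,-52],-60,3],
  [[-15,-3.5,-52],-60,3],
  [[-15,-3.5,-52],-60,3],
  [[-15,-3.5,-52],-60,3],
  [[-15,-3.5,-52],-60,3],
  [[-15,-3.5,-52],-60,3],
  [[-15,-3.5,-52],-60,3],
  [[-15,-3.5,-52],-60,3],
  [[-15,-3.5,-52],-60,3],
  [[-15,-3.5,-52],-60,3],
])

```text
time: 10.93
ee_pos: [0.4163, 0.3433, 0.4712]
tcp_rot: [-8.8, 63.4, 0.2]
wrist_force: [1.3, 0.3, -4.8]
opening: 0.0391
```

```bash
python3 st.py; python3 - <<'E'
from h import *
plan([.0,.66,.47]);show('w4')
E
```

```text
10.9333 [ 51.56  -2.47  31.04 106.12 -20.52 129.41] pitch 72.61 [0.4163 0.3433 0.4712] [[0.449, 0.001, -0.894], [-0.14, 0.988, -0.069], [0.883, 0.156, 0.443]] [ 1.3  0.3 -4.8] 0.039097093928677835
shift cm [-18.52  37.12 -31.86] axes x [ 0.449  0.001 -0.894] y [-0.14   0.988 -0.069] z [0.883 0.156 0.443]
[ 51.56  -2.47  31.04 106.12 -20.52 129.41] [0.41626633 0.34325547 0.47116817] [-8.81483046 63.35102381  0.16899752]
```

View pics/w4.png

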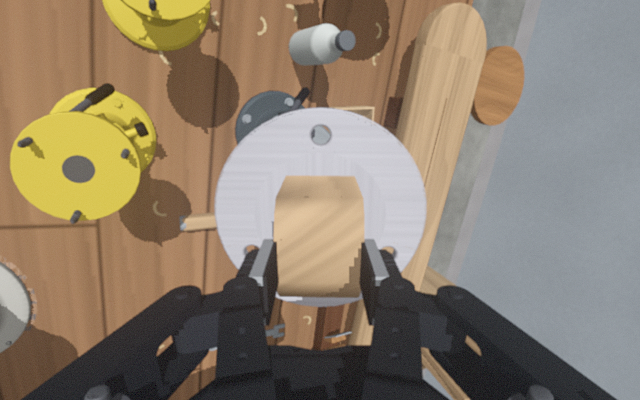

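Emit:
play_rows([
  [[-18.5,37.1,-31.9],-45,3],
  [[-18.5,37.1,-31.9],-45,3],
  [[-18.5,37.1,-31.9],-45,3],
  [[-18.5,37.1,-31.9],-45,3],
  [[-18.5,37.1,-31.9],-45,3],
  [[-18.5,37.1,-31.9],-45,3],
  [[-18.5,37.1,-31.9],-45,3],
  [[-18.5,37.1,-31.9],-45,3],
  [[-18.5,37.1,-31.9],-45,3],
  [[-18.5,37.1,-31.9],-45,3],
  [[-18.5,37.1,-31.9],-45,3],
  [[-18.5,37.1,-31.9],-45,3],
])

```text
time: 11.98
ee_pos: [0.0421, 0.6139, 0.4242]
tcp_rot: [-50.7, 63.4, 3.8]
wrist_force: [2.0, 10.0, 3.6]
opening: 0.0396
```

```bash
python3 st.py; python3 - <<'E'
from h import *
show('w5')
E
```

```text
11.9833 [ 99.53  33.26  70.77 130.37 -26.45 135.72] pitch 92.85 [0.0421 0.6139 0.4242] [[0.447, 0.03, -0.894], [-0.732, 0.586, -0.346], [0.514, 0.809, 0.284]] [ 2.  10.   3.6] 0.039615990843094674
[ 99.53  33.26  70.77 130.37 -26.45 135.72] [0.04210075 0.61385006 0.42424446] [-50.66156676  63.40881511   3.81911972]
```

View pics/w5.png

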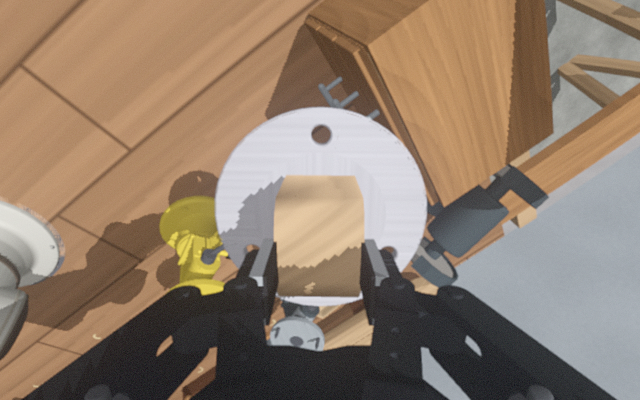

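```bash
python3 st.py; python3 - <<'E'
from h import *
A=np.load('w5.npz')
for u,v in [(340,60),(400,60),(400,130),(430,170),(320,30),(450,200),(300,340),(285,325),(480,30)]: print(u,v,pts('wrist',[(u,v)],[A['d'][v,u]],A['T']).round(3))
cv2.imwrite('pics/w5c.png',cv2.resize(A['p'][290:380,240:360],(800,600),interpolation=cv2.INTER_CUBIC))
E
```

```text
12.0333 [ 99.77  33.5   70.6  130.3  -26.34 135.85] pitch 93.2 [0.0388 0.6152 0.4203] [[0.446, 0.026, -0.895], [-0.734, 0.583, -0.349], [0.513, 0.812, 0.279]] [-2.   0.6 -9. ] 0.039435138089701546
340 60 [[0.087 0.72  0.138]]
400 60 [[0.086 0.76  0.237]]
400 130 [[0.175 0.729 0.226]]
430 170 [[0.258 0.739 0.238]]
320 30 [[0.052 0.723 0.097]]
450 200 [[0.344 0.748 0.238]]
300 340 [[0.514 0.338 0.208]]
285 325 [[0.47  0.335 0.184]]
480 30 [[0.113 0.855 0.239]]
```

View pics/w5c.png

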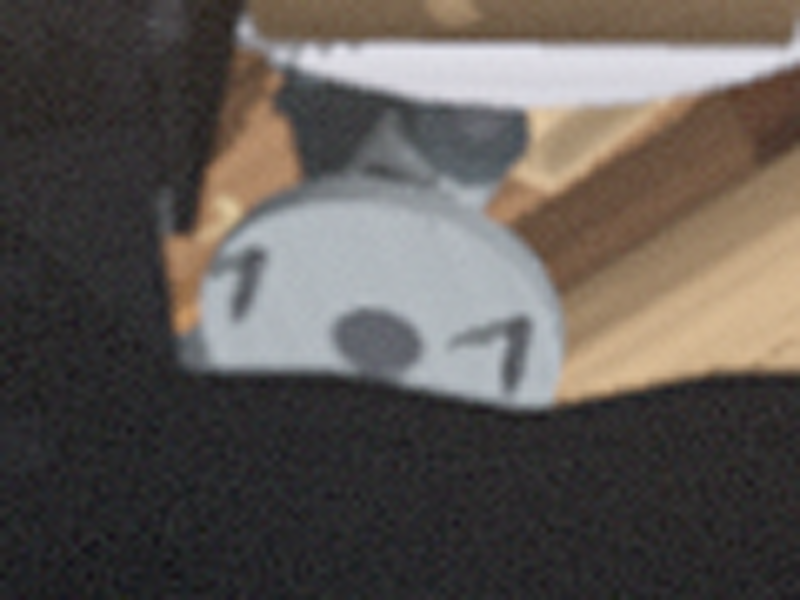

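Emit:
play_rows([
  [[4.8,9.3,9.2],0,3],
  [[4.8,9.3,9.2],0,3],
  [[4.8,9.3,9.2],0,3],
  [[4.8,9.3,9.2],0,3],
])

```text
time: 12.37
ee_pos: [0.0268, 0.628, 0.3923]
tcp_rot: [-54.7, 62.3, -0.8]
wrist_force: [0.8, 0.9, -3.7]
opening: 0.0394
```

```bash
python3 st.py; python3 - <<'E'
from h import *
A=np.load('w5.npz'); T=A['T']; u,v=np.meshgrid(range(262,328),range(312,352)); uv=np.c_[u.ravel(),v.ravel()]
P=pts('wrist',uv,A['d'][uv[:,1],uv[:,0]],T); hsv=cv2.cvtColor(A['p'],cv2.COLOR_BGR2HSV)[uv[:,1],uv[:,0]]
k=(np.linalg.norm(P-[.519,.329,.207],axis=1)<.07)&(hsv[:,2]>140)
c,n=planefit(P[k]); print(k.sum(),c,n,np.degrees(np.arccos(n[2])),np.degrees(np.arctan2(n[1],n[0])))
E
```

```text
12.3667 [101.    36.38  70.69 130.44 -27.03 138.55] pitch 96.12 [0.0268 0.628  0.3923] [[0.464, -0.006, -0.886], [-0.715, 0.588, -0.379], [0.523, 0.809, 0.268]] [ 0.8  0.9 -3.7] 0.039357036241384265
1174 [0.49979618 0.34190774 0.19962019] [-0.42835979 -0.21737408  0.87707263] 28.708771854053442 -153.0941753833794
```

Emit:
play_rows([
  [[-3.4,19.3,-10.1],0,3],
  [[-3.4,19.3,-10.1],0,3],
  [[-3.4,19.3,-10.1],0,3],
  [[-3.4,19.3,-10.1],0,3],
  [[-3.4,19.3,-10.1],0,3],
  [[-3.4,19.3,-10.1],0,3],
  [[-3.4,19.3,-10.1],0,3],
])

```text
time: 12.95
ee_pos: [-0.1697, 0.6262, 0.3077]
tcp_rot: [-53.7, 62.0, 0.5]
wrist_force: [-0.0, 0.1, -4.6]
opening: 0.0392
```

```bash
python3 st.py
```

```text
12.95 [117.15  43.63  70.68 130.42 -24.78 155.83] pitch 103.38 [-0.1697  0.6262  0.3077] [[0.469, 0.004, -0.883], [-0.718, 0.585, -0.378], [0.515, 0.811, 0.277]] [-0.   0.1 -4.6] 0.03922647437303561
```

Emit:
play_rows([
  [[-36,22,40],0,3],
  [[-36,22,40],0,3],
])

```text
time: 13.12
ee_pos: [-0.1549, 0.6273, 0.3255]
tcp_rot: [-51.4, 61.9, 2.9]
wrist_force: [0.9, -0.9, -2.8]
opening: 0.0391
```

Emit:
play_rows([
  [[-36,22,40],0,3],
  [[-36,22,40],0,3],
])

```text
time: 13.28
ee_pos: [-0.1452, 0.6271, 0.3399]
tcp_rot: [-49.5, 61.8, 5.0]
wrist_force: [-0.2, -0.4, -4.5]
opening: 0.0391
```

```bash
python3 st.py
```

```text
13.2833 [115.8   41.09  70.76 130.49 -26.25 153.91] pitch 100.82 [-0.1452  0.6271  0.3399] [[0.472, 0.041, -0.881], [-0.723, 0.59, -0.36], [0.505, 0.807, 0.308]] [-0.2 -0.4 -4.5] 0.03905563684473287
```

Emit:
play_rows([
  [[-38,29,37],0,3],
  [[-38,29,37],0,3],
])

```text
time: 13.45
ee_pos: [-0.1473, 0.6255, 0.3481]
tcp_rot: [-47.7, 61.5, 7.0]
wrist_force: [0.0, -0.5, -4.4]
opening: 0.039
```

Emit:
play_rows([
  [[-38,29,37],0,3],
  [[-38,29,37],0,3],
])

```text
time: 13.62
ee_pos: [-0.1499, 0.6236, 0.3559]
tcp_rot: [-46.1, 61.2, 8.9]
wrist_force: [-0.3, 0.3, -3.8]
opening: 0.0389
```

Emit:
play_rows([
  [[-38,29,37],0,3],
  [[-38,29,37],0,3],
])

```text
time: 13.78
ee_pos: [-0.1521, 0.6216, 0.3645]
tcp_rot: [-44.4, 60.9, 10.9]
wrist_force: [-0.1, 0.4, -4.4]
opening: 0.0394
```

Emit:
play_rows([
  [[-38,29,37],0,3],
  [[-38,29,37],0,3],
])

```text
time: 13.95
ee_pos: [-0.1542, 0.6195, 0.3733]
tcp_rot: [-42.6, 60.6, 13.0]
wrist_force: [-0.2, -0.5, -4.4]
opening: 0.0392
```

```bash
python3 st.py
```

```text
13.95 [117.82  38.49  70.72 130.47 -28.35 154.3 ] pitch 98.23 [-0.1542  0.6195  0.3733] [[0.479, 0.11, -0.871], [-0.74, 0.584, -0.333], [0.472, 0.804, 0.361]] [-0.2 -0.5 -4.4] 0.039219518723901343
```

Emit:
play_rows([
  [[-11.6,10.7,-23.6],-30,3],
  [[-11.6,10.7,-23.6],-30,3],
  [[-11.6,10.7,-23.6],-30,3],
  [[-11.6,10.7,-23.6],-30,3],
  [[-11.6,10.7,-23.6],-30,3],
  [[-11.6,10.7,-23.6],-30,3],
  [[-11.6,10.7,-23.6],-30,3],
  [[-11.6,10.7,-23.6],-30,3],
])

```text
time: 14.62
ee_pos: [-0.3764, 0.4696, 0.3149]
tcp_rot: [-69.3, 61.8, 16.9]
wrist_force: [-0.1, 0.2, -4.7]
opening: 0.0389
```

```bash
python3 st.py
```

```text
14.6167 [140.83  37.26  61.01 130.42 -23.13 147.99] pitch 106.67 [-0.3764  0.4696  0.3149] [[0.453, 0.138, -0.881], [-0.891, 0.097, -0.443], [0.025, 0.986, 0.167]] [-0.1  0.2 -4.7] 0.03886385459934309
```

Emit:
play_rows([
  [[-39,15,44],0,3],
  [[-39,15,44],0,3],
])

```text
time: 14.78
ee_pos: [-0.3817, 0.5081, 0.3185]
tcp_rot: [-65.1, 62.6, 21.7]
wrist_force: [-0.2, -0.1, -3.7]
opening: 0.0388
```

Emit:
play_rows([
  [[-39,15,44],0,3],
  [[-39,15,44],0,3],
])

```text
time: 14.95
ee_pos: [-0.3763, 0.5237, 0.3238]
tcp_rot: [-63.2, 62.6, 23.7]
wrist_force: [-0.8, 0.7, -5.2]
opening: 0.0395
```

```bash
python3 st.py
```

```text
14.95 [137.8   42.18  70.65 130.44 -24.85 143.51] pitch 101.96 [-0.3763  0.5237  0.3238] [[0.422, 0.185, -0.888], [-0.907, 0.094, -0.411], [0.007, 0.978, 0.207]] [-0.8  0.7 -5.2] 0.03945638488103336
```

Emit:
play_rows([
  [[-39,15,44],0,3],
  [[-39,15,44],0,3],
])

```text
time: 15.12
ee_pos: [-0.3687, 0.5251, 0.341]
tcp_rot: [-60.6, 62.6, 26.5]
wrist_force: [-0.1, -0.2, -3.3]
opening: 0.0394
```

Emit:
play_rows([
  [[-39,15,44],0,3],
  [[-39,15,44],0,3],
])

```text
time: 15.28
ee_pos: [-0.3624, 0.5261, 0.3551]
tcp_rot: [-58.5, 62.4, 28.9]
wrist_force: [-0.4, -0.3, -3.1]
opening: 0.0394
```

```bash
python3 st.py
```

```text
15.2833 [137.34  39.66  70.76 130.49 -26.07 142.14] pitch 99.39 [-0.3624  0.5261  0.3551] [[0.406, 0.224, -0.886], [-0.914, 0.093, -0.395], [-0.006, 0.97, 0.242]] [-0.4 -0.3 -3.1] 0.03943779425529828
```

The tool axis is now (0.406, 0.224, −0.886) against −n of (0.427, 0.217, −0.877), 1.4° off. Now to the stand.

```bash
python3 - <<'E'
from h import *
plan([-.2,.45,.36]);plan([.05,.42,.42]);plan([.35,.26,.43])
E
```

```text
shift cm [  4.44 -15.74  -7.37] axes x [ 0.406  0.224 -0.886] y [-0.914  0.093 -0.395] z [-0.006  0.97   0.242]
shift cm [  8.59 -41.24  -8.98] axes x [ 0.406  0.224 -0.886] y [-0.914  0.093 -0.395] z [-0.006  0.97   0.242]
shift cm [ 16.29 -70.54 -24.45] axes x [ 0.406  0.224 -0.886] y [-0.914  0.093 -0.395] z [-0.006  0.97   0.242]
```

Emit:
play_rows([
  [[4.4,-15.7,-7.4],0,3],
  [[4.4,-15.7,-7.4],0,3],
  [[4.4,-15.7,-7.4],0,3],
  [[4.4,-15.7,-7.4],0,3],
  [[8.6,-41.2,-9],-19,3],
  [[8.6,-41.2,-9],-19,3],
  [[8.6,-41.2,-9],-19,3],
  [[8.6,-41.2,-9],-19,3],
  [[8.6,-41.2,-9],-19,3],
  [[8.6,-41.2,-9],-19,3],
  [[8.6,-41.2,-9],-19,3],
  [[8.6,-41.2,-9],-19,3],
])

```text
time: 16.28
ee_pos: [0.052, 0.4178, 0.4212]
tcp_rot: [-77.5, 62.2, 28.8]
wrist_force: [0.6, 0.1, -3.8]
opening: 0.0389
```

```bash
python3 st.py; python3 - <<'E'
from h import *
plan([.35,.26,.43])
E
```

```text
16.2833 [102.92 -14.27  14.5  110.55 -26.62  84.68] pitch 81.78 [0.052  0.4178 0.4212] [[0.408, 0.225, -0.885], [-0.861, -0.226, -0.455], [-0.302, 0.948, 0.101]] [ 0.6  0.1 -3.8] 0.03892321043222956
shift cm [  7.84 -22.5  -23.88] axes x [ 0.408  0.225 -0.885] y [-0.861 -0.226 -0.455] z [-0.302  0.948  0.101]
```

```bash
python3 - <<'E'
from h import *
plan([.52,.30,.482])
E
```

```text
shift cm [ 11.07 -40.41 -24.7 ] axes x [ 0.408  0.225 -0.885] y [-0.861 -0.226 -0.455] z [-0.302  0.948  0.101]
```

Emit:
play_rows([
  [[11.1,-40.4,-24.7],0,3],
  [[11.1,-40.4,-24.7],0,3],
  [[11.1,-40.4,-24.7],0,3],
  [[11.1,-40.4,-24.7],0,3],
  [[11.1,-40.4,-24.7],0,3],
  [[11.1,-40.4,-24.7],0,3],
  [[11.1,-40.4,-24.7],0,3],
  [[11.1,-40.4,-24.7],0,3],
  [[11.1,-40.4,-24.7],0,3],
  [[11.1,-40.4,-24.7],0,3],
  [[11.1,-40.4,-24.7],0,3],
  [[11.1,-40.4,-24.7],0,3],
])

```text
time: 17.28
ee_pos: [0.5193, 0.3006, 0.48]
tcp_rot: [-78.1, 62.3, 28.2]
wrist_force: [-0.2, 0.9, -3.6]
opening: 0.0394
```

```bash
python3 st.py; python3 - <<'E'
from h import *
plan([.52,.30,.482]); show('w6')
E
```

```text
17.2833 [30.68 -4.24 28.86 95.44 -1.15 14.11] pitch 62.34 [0.5193 0.3006 0.48  ] [[0.409, 0.22, -0.886], [-0.861, -0.227, -0.455], [-0.301, 0.949, 0.096]] [-0.2  0.9 -3.6] 0.03939793827270987
shift cm [-0.16 -0.13 -0.06] axes x [ 0.409  0.22  -0.886] y [-0.861 -0.227 -0.455] z [-0.301  0.949  0.096]
[30.68 -4.24 28.86 95.44 -1.15 14.11] [0.51931456 0.30058028 0.48004116] [-78.07733931  62.31552282  28.20327361]
```

View pics/w6.png

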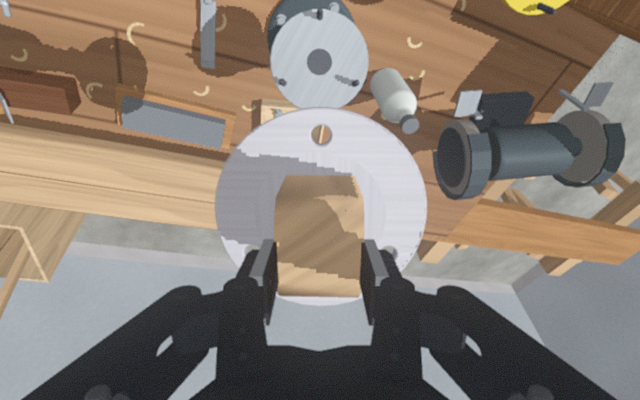

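The head is at wrist (319,62), with studs at about (320,15), (281,82) and (354,80). The plate's holes are at (321,134), (250,250) and (388,250), so the pattern already nearly agrees. I'll measure both in the tool frame.

```bash
cat > hd.py <<'E'
from h import *
name=__import__('sys').argv[1]
A=np.load(name+'.npz'); T=A['T']; p=A['p']; M=np.array(bot.camera_model('wrist')['mount'])
# tool-frame points
def tp(uv,dd): return pts('wrist',uv,dd,M)
hsv=cv2.cvtColor(p,cv2.COLOR_BGR2HSV)
def region(x0,y0,x1,y1,vmin):
    u,v=np.meshgrid(range(x0,x1),range(y0,y1)); uv=np.c_[u.ravel(),v.ravel()]
    h=hsv[uv[:,1],uv[:,0]]; k=(h[:,1]<60)&(h[:,2]>vmin); return uv[k]
import ast
def fit(uv):
    P=tp(uv,A['d'][uv[:,1],uv[:,0]]); P=P[np.isfinite(P).all(1)]
    c=np.median(P,0); k=np.ones(len(P),bool)
    for _ in range(6):
        c=P[k].mean(0); n=np.linalg.svd(P[k]-c,full_matrices=False)[2][2]; r=abs((P-c)@n); k=r<.003
    n*=-np.sign(n[0]); return c,n,k,P
E
cat > run6.py <<'E'
exec(open('hd.py').read())
cv2.imwrite('pics/w6c.png',cv2.resize(p[0:115,262:376],(800,600)[:2],interpolation=cv2.INTER_CUBIC))
uv=region(276,18,364,104,110); P=tp(uv,A['d'][uv[:,1],uv[:,0]]); s=(abs(P[:,0]-np.median(P[:,0]))<.05); c,n,k,P=fit(uv[s])
print('HEAD plane n tool',n.round(4),'c',c.round(4),k.sum(), 'rms',np.std((P[k]-c)@n))
# contour of head face
m=np.zeros(p.shape[:2],np.uint8); q=uv[s][k]; m[q[:,1],q[:,0]]=255; m=cv2.morphologyEx(m,cv2.MORPH_CLOSE,np.ones((9,9)))
cs,_=cv2.findContours(m,cv2.RETR_EXTERNAL,cv2.CHAIN_APPROX_NONE); h=cv2.convexHull(max(cs,key=cv2.contourArea))[:,0,:].astype(float)
W=onplane('wrist',h,M,c,n); e=np.cross(n,[0,0,1]);e/=np.linalg.norm(e); f=np.cross(n,e)
(cx,cy),r=cv2.minEnclosingCircle(np.c_[(W-c)@e,(W-c)@f].astype(np.float32)*1000); C=c+e*cx/1000+f*cy/1000; print('disc centre tool',C.round(4),'r',r)
U=region(262+0,0,376,0+1,0)
# plate
uv=region(216,108,428,300,110); P=tp(uv,A['d'][uv[:,1],uv[:,0]]); s=(P[:,0]>-.035)&(P[:,0]<.035); c2,n2,k2,P2=fit(uv[s])
print('PLATE n',n2.round(4),'c',c2.round(4),k2.sum(),'angle between',np.degrees(np.arccos(n@n2)))
H=np.array([[321,134],[250,250.],[388,250]]); print('plate hole1 tool', onplane('wrist',H[:1],M,c2,n2).round(4))
h=uv[s][k2]; hull=cv2.convexHull(h.astype(np.int32))[:,0,:].astype(float); W=onplane('wrist',hull,M,c2,n2); (cx,cy),r=cv2.minEnclosingCircle((W[:,1:]*1000).astype(np.float32)); print('plate rim y,z mm',cx,cy,r)
E
python3 run6.py w6
```

```text
HEAD plane n tool [-0.9999  0.0151  0.0014] c [0.2485 0.1243 0.0005] 6866 rms 0.000853476197209128
disc centre tool [ 0.2485  0.1231 -0.    ] r 61.718509674072266
PLATE n [-0.9995 -0.0269 -0.015 ] c [0.011  0.0272 0.0009] 18730 angle between 2.5834943287785106
plate hole1 tool [[0.0103 0.0561 0.001 ]]
plate rim y,z mm 3.762533187866211 0.3887692987918854 67.79051971435547
```

View pics/w6c.png

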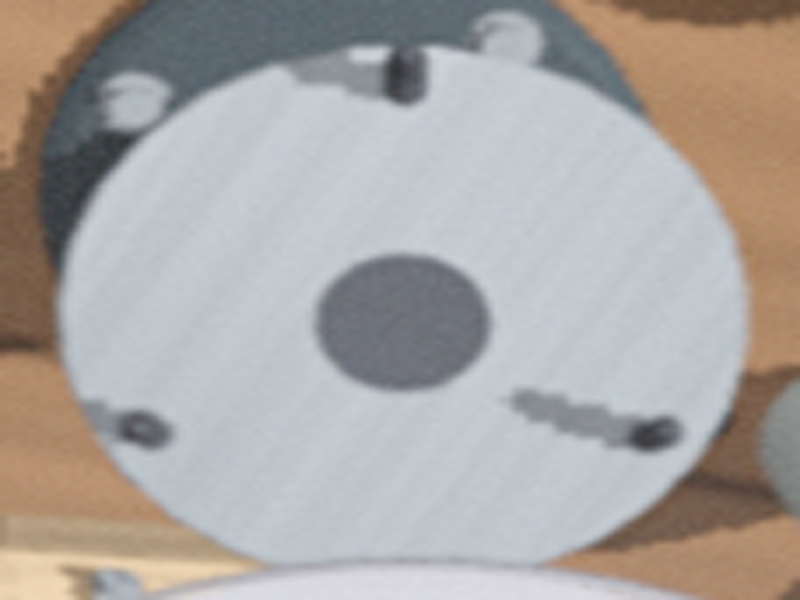

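```bash
cat > run7.py <<'E'
from h import *
M=np.array(bot.camera_model('wrist')['mount'])
n=np.array([-.9999,.0151,.0014]); c=np.array([.2485,.1243,.0005]); px=lambda a:np.array(a,float)*[114/800,115/600]+[262,0]-[.43,.4]
hub=onplane('wrist',px([[403,322]]),M,c,n); print('hub',hub.round(4))
e2=np.array([0,0,1.])
for lab,q,off in [('tips',[[405,50],[127,423],[670,424]],.028),('bases',[[405,95],[160,436],[638,440]],.0)]:
    W=onplane('wrist',px(q),M,c+n*off,n); r=W-(hub+n*off); print(lab,W.round(4).tolist(),'r',np.linalg.norm(r,axis=1).round(4),'ang',np.degrees(np.arctan2(r[:,2],r[:,1])).round(1),'ctr',(W.mean(0)-n*off).round(4))
# plate holes at top face
A=np.load('w6.npz'); p=A['p']
n2=np.array([-.9995,-.0269,-.015]);c2=np.array([.011,.0272,.0009])
cv2.imwrite('pics/w6h.png',cv2.resize(np.hstack([p[115:155,300:342],p[230:270,230:272],p[230:270,370:412]]),(787,250),interpolation=cv2.INTER_CUBIC))
uv=np.array([[321,134.],[250,250],[388,250]]); W=onplane('wrist',uv,M,c2,n2); print('holes',W.round(4).tolist())
E
python3 run7.py
```

```text
hub [[2.485e-01 1.234e-01 2.000e-04]]
tips [[0.2213, 0.1763, 0.0003], [0.22, 0.0985, -0.0467], [0.2202, 0.0984, 0.0455]] r [0.0525 0.0533 0.0519] ang [   0.2 -118.4  119.3] ctr [ 0.2485  0.124  -0.0003]
bases [[0.2492, 0.1738, 0.0004], [0.248, 0.0971, -0.044], [0.2481, 0.0963, 0.043]] r [0.0504 0.0514 0.0507] ang [   0.3 -120.7  122.3] ctr [ 2.485e-01  1.224e-01 -2.000e-04]
holes [[0.0102, 0.0561, 0.001], [0.013, -0.0204, -0.046], [0.0116, -0.0196, 0.0455]]
```

View pics/w6h.png

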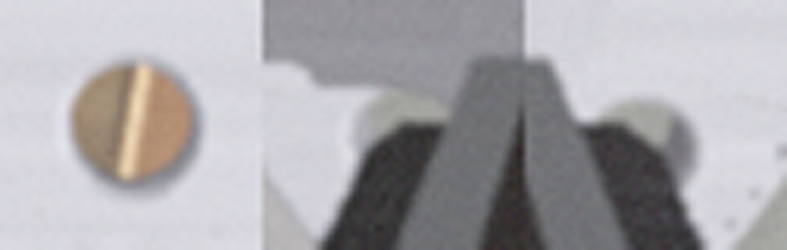

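Head against tool axis is 0.9°, plate against head 2.6°, mostly about the jaw axis, so it can give in the grip. The turn agrees within about 1°. The shift to home is about (22.7, 12.0, 0) cm in tool axes. I go to 3 cm before the stud tips.

Emit:
play_rows([
  [[0,4,0],0,3],
  [[0,8,0],0,3],
  [[3,12,0],0,3],
  [[7,12,0],0,3],
  [[11,12,0],0,3],
  [[14,12,0],0,3],
  [[16.5,12,0],0,3],
  [[16.5,12,0],0,3],
  [[16.5,12,0],0,3],
])

```text
time: 18.08
ee_pos: [0.48, 0.3113, 0.278]
tcp_rot: [-78.0, 62.5, 28.4]
wrist_force: [-0.4, -0.1, -3.1]
opening: 0.0395
```

```bash
python3 st.py; python3 - <<'E'
from h import *
show('w7')
for n in('scene','side'):
    p,d=bot.camera(n); np.savez(n+'7.npz',p=p,d=d)
S=np.load('scene7.npz')['p'];D=np.load('side7.npz')['p']
f=lambda x:cv2.resize(x,(400,400),interpolation=cv2.INTER_CUBIC)
cv2.imwrite('pics/c7.png',np.hstack([f(S[110:200,350:440]),f(D[210:300,230:320])]))
cv2.imwrite('pics/w7h.png',cv2.resize(np.load('w7.npz')['p'][60:200,210:430],(800,509),interpolation=cv2.INTER_CUBIC))
E
```

```text
18.0833 [ 34.58 -20.04  -8.8   73.87  -2.86  17.49] pitch 62.62 [0.48   0.3113 0.278 ] [[0.406, 0.22, -0.887], [-0.862, -0.23, -0.452], [-0.303, 0.948, 0.096]] [-0.4 -0.1 -3.1] 0.039493979430254615
[ 34.58 -20.04  -8.8   73.87  -2.86  17.49] [0.47996081 0.31131988 0.27796494] [-78.0114389   62.48390774  28.37432199]
```

View pics/c7.png

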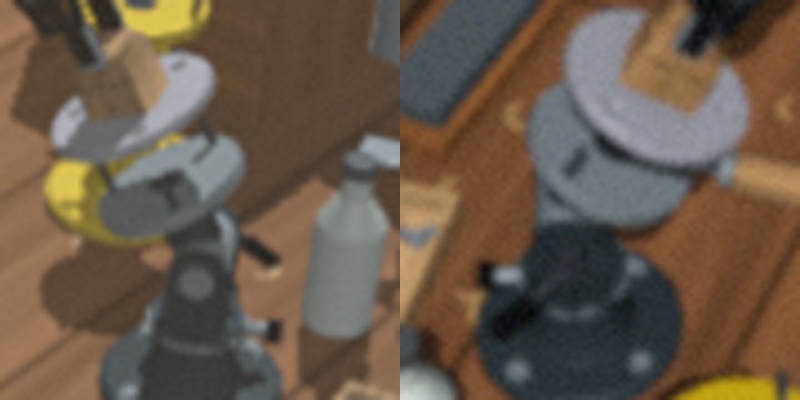

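View pics/w7h.png

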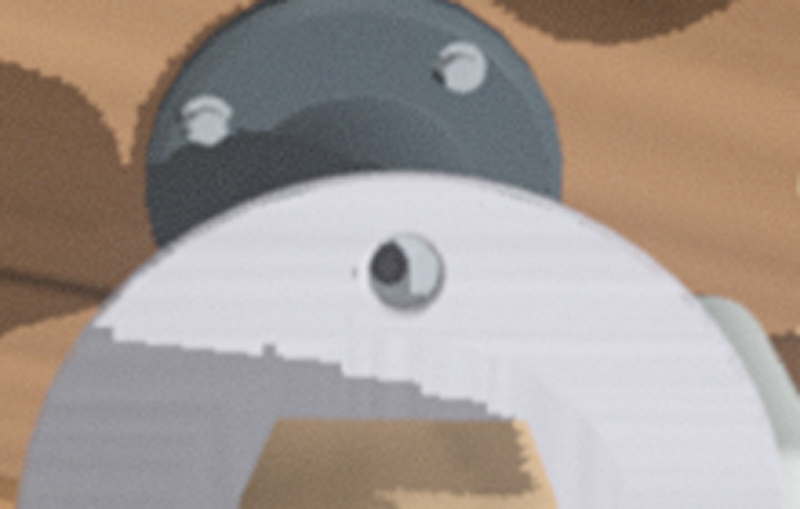

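```bash
python3 - <<'E'
from h import *
M=np.array(bot.camera_model('wrist')['mount'])
A=np.load('w6.npz');B=np.load('w7.npz'); d=np.linalg.inv(M)@np.eye(4)
R0=A['T']@np.linalg.inv(M); R1=B['T']@np.linalg.inv(M)
print('moved tool',(R0[:3,:3].T@(R1[:3,3]-R0[:3,3])).round(4))
dx=(R0[:3,:3].T@(R1[:3,3]-R0[:3,3]))[0]
n=np.array([-1,0,0.])
print('tip',onplane('wrist',[[316.5,132.7]],M,[.2208-dx,0,0],n).round(4))
print('hole top',onplane('wrist',[[321.7,134.5]],M,[.0102,0,0],n).round(4))
# hole 2,3 and stud tip predicted px for reference
g=cv2.cvtColor(B['p'],cv2.COLOR_BGR2GRAY)
E
```

```text
moved tool [0.1652 0.1233 0.0026]
tip [[ 0.0556  0.0526 -0.0019]]
hole top [[0.0102 0.0558 0.0014]]
```

Emit:
play_rows([
  [[0.5,-0.3,-0.28],-0.5,3],
  [[1.5,-0.3,-0.28],-0.5,3],
  [[2.3,-0.3,-0.28],-0.5,3],
  [[2.6,-0.3,-0.28],-0.5,3],
  [[2.6,-0.3,-0.28],-0.5,3],
  [[2.6,-0.3,-0.28],-0.5,3],
])

```text
time: 18.73
ee_pos: [0.4949, 0.3158, 0.2562]
tcp_rot: [-78.4, 62.4, 28.4]
wrist_force: [-0.6, 0.1, -4.4]
opening: 0.0391
```

```bash
python3 st.py; python3 - <<'E'
from h import *
show('w8')
B=np.load('w8.npz');A=np.load('w6.npz');M=np.array(bot.camera_model('wrist')['mount'])
R0=A['T']@np.linalg.inv(M); R1=B['T']@np.linalg.inv(M); print('moved tool',(R0[:3,:3].T@(R1[:3,3]-R0[:3,3])).round(4), 'rot',(R.from_matrix(R0[:3,:3].T@R1[:3,:3]).as_rotvec(degrees=True)).round(2))
p,d=bot.camera('side'); s,_=bot.camera('scene'); f=lambda x:cv2.resize(x,(400,300),interpolation=cv2.INTER_CUBIC)
cv2.imwrite('pics/c8.png',np.vstack([np.hstack([f(s[120:183,355:440]),f(p[215:275,235:320])]),np.hstack([f(B['p'][115:154,295:347]),f(B['p'][220:280,360:440])])]))
E
```

```text
18.7333 [ 33.93 -18.85 -10.43  70.95  -2.54  16.43] pitch 62.53 [0.4949 0.3158 0.2562] [[0.407, 0.22, -0.886], [-0.859, -0.237, -0.454], [-0.31, 0.946, 0.093]] [-0.6  0.1 -4.4] 0.039117793252704675
[ 33.93 -18.85 -10.43  70.95  -2.54  16.43] [0.49491327 0.3157732  0.25623387] [-78.43554095  62.42097576  28.44203904]
moved tool [0.1915 0.1193 0.0003] rot [-0.57 -0.09  0.13]
```

View pics/c8.png

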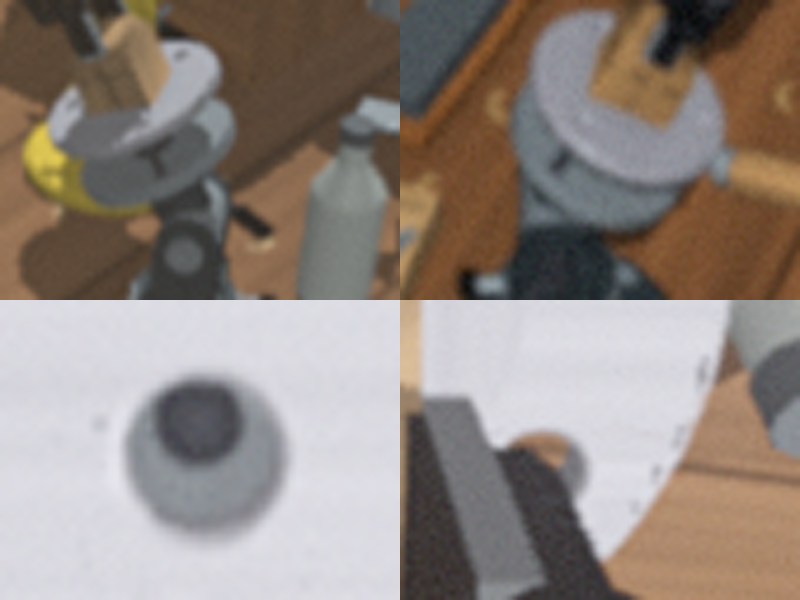

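Through the near hole the stud tip shows at (200,420) of the enlarged crop against the hole centre (206,455), about 1.7 mm off in y and inside the room. It should close up as the plate squares to the face. I'll feed it on with a lighter grip.

Emit:
play_rows([
  [[0.5,-0.05,0],0,3],
  [[1,-0.05,0],0,3],
  [[1.4,-0.05,0],0,3],
  [[1.7,-0.05,0],0,3],
  [[1.7,-0.05,0],0,3],
], squeeze=45)

```text
time: 19.3
ee_pos: [0.5023, 0.3196, 0.2407]
tcp_rot: [-78.4, 62.5, 28.4]
wrist_force: [-0.5, 0.2, -4.1]
opening: 0.039
```

```bash
cat > v.py <<'E'
from h import *
import sys; k=sys.argv[1]
show('w'+k)
B=np.load(f'w{k}.npz');A=np.load('w6.npz');M=np.array(bot.camera_model('wrist')['mount'])
R0=A['T']@np.linalg.inv(M); R1=B['T']@np.linalg.inv(M); print('moved tool',(R0[:3,:3].T@(R1[:3,3]-R0[:3,3])).round(4), 'rot',(R.from_matrix(R0[:3,:3].T@R1[:3,:3]).as_rotvec(degrees=True)).round(2))
p,d=bot.camera('side'); s,_=bot.camera('scene'); f=lambda x:cv2.resize(x,(400,300),interpolation=cv2.INTER_CUBIC)
cv2.imwrite(f'pics/c{k}.png',np.vstack([np.hstack([f(s[120:183,355:440]),f(p[215:275,235:320])]),np.hstack([f(B['p'][115:154,295:347]),f(B['p'][220:280,360:440])])]))
E
python3 st.py; python3 v.py 9
```

```text
19.3 [ 33.81 -18.13 -11.63  69.05  -2.48  16.32] pitch 62.55 [0.5023 0.3196 0.2407] [[0.407, 0.22, -0.887], [-0.859, -0.237, -0.453], [-0.31, 0.946, 0.093]] [-0.5  0.2 -4.1] 0.03900223505418621
[ 33.81 -18.13 -11.63  69.05  -2.48  16.32] [0.50229678 0.31963519 0.24069924] [-78.44457743  62.45120007  28.43565886]
moved tool [2.092e-01 1.191e-01 2.000e-04] rot [-0.57 -0.08  0.15]
```

View pics/c9.png

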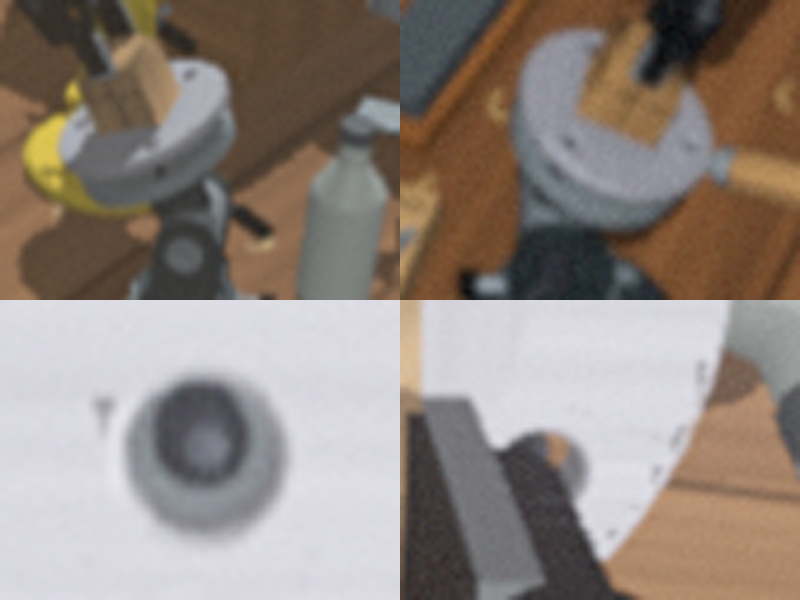

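The studs are in the holes and no force is felt. About 18 mm remains.

Emit:
play_rows([
  [[0.3,0,0],0,3],
  [[0.6,0,0],0,3],
  [[0.9,0,0],0,3],
  [[1.2,0,0],0,3],
  [[1.2,0,0],0,3],
])

```text
time: 19.87
ee_pos: [0.5073, 0.3224, 0.2304]
tcp_rot: [-78.4, 62.4, 28.5]
wrist_force: [-0.1, -0.8, -4.6]
opening: 0.0392
```

```bash
python3 st.py; python3 v.py 10
```

```text
19.8667 [ 33.75 -17.64 -12.43  67.72  -2.45  16.26] pitch 62.52 [0.5073 0.3224 0.2304] [[0.407, 0.221, -0.886], [-0.859, -0.237, -0.454], [-0.31, 0.946, 0.093]] [-0.1 -0.8 -4.6] 0.03917950377973117
[ 33.75 -17.64 -12.43  67.72  -2.45  16.26] [0.50727836 0.32237679 0.23037988] [-78.43008001  62.41898168  28.45233796]
moved tool [0.2209 0.1189 0.0004] rot [-0.57 -0.09  0.12]
```

View pics/c10.png

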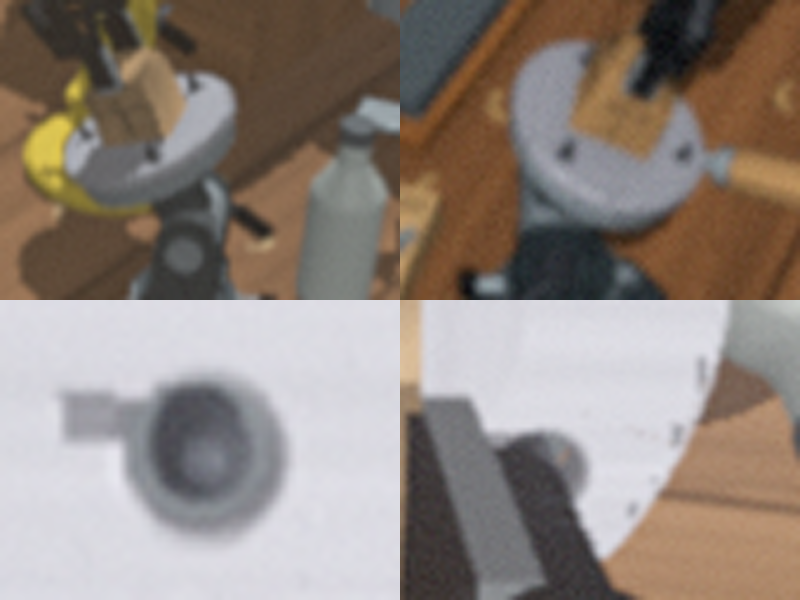

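Emit:
play_rows([
  [[0.2,0,0],0,3],
  [[0.4,0,0],0,3],
  [[0.5,0,0],0,3],
  [[0.5,0,0],0,3],
])

```text
time: 20.35
ee_pos: [0.5091, 0.3235, 0.2269]
tcp_rot: [-78.4, 62.4, 28.5]
wrist_force: [-2.6, -0.2, -1.9]
opening: 0.0392
```

Emit:
play_rows([
  [[0.1,0.03,0],0,3],
  [[0.15,0.05,0],0,3],
  [[0.15,0.05,0],0,3],
])

```text
time: 20.6
ee_pos: [0.5089, 0.3237, 0.2261]
tcp_rot: [-78.4, 62.4, 28.5]
wrist_force: [-9.8, -3.0, 3.2]
opening: 0.0393
```

```bash
python3 st.py; python3 v.py 11; exit
```

```text
20.6 [ 33.75 -17.52 -12.85  67.12  -2.42  16.26] pitch 62.45 [0.5089 0.3237 0.2261] [[0.408, 0.222, -0.886], [-0.859, -0.237, -0.454], [-0.311, 0.946, 0.093]] [-9.8 -3.   3.2] 0.03927619989493145
[ 33.75 -17.52 -12.85  67.12  -2.42  16.26] [0.50892113 0.32365763 0.22608802] [-78.37514771  62.35674449  28.51635109]
moved tool [0.2257 0.1192 0.0007] rot [-0.57 -0.13  0.07]
```

Contact is felt, about 11 N along the tool, with roughly 1 mm left. I press on gently so that the plate squares up.

Emit:
play_rows([
  [[0.15,0.03,0],0,3],
  [[0.25,0.05,0],0,3],
  [[0.25,0.05,0],0,3],
], squeeze=30)

```text
time: 21.0
ee_pos: [0.5088, 0.324, 0.2252]
tcp_rot: [-78.3, 62.3, 28.6]
wrist_force: [-21.6, -7.2, 12.4]
opening: 0.0388
```

```bash
python3 st.py; python3 v.py 12
```

```text
21.0 [ 33.77 -17.57 -13.    66.98  -2.4   16.28] pitch 62.41 [0.5088 0.324  0.2252] [[0.408, 0.222, -0.885], [-0.858, -0.237, -0.455], [-0.311, 0.946, 0.094]] [-21.6  -7.2  12.4] 0.038795894401768956
[ 33.77 -17.57 -13.    66.98  -2.4   16.28] [0.50880024 0.32403549 0.22524883] [-78.31103184  62.31093455  28.5926452 ]
moved tool [0.2265 0.1196 0.001 ] rot [-0.58 -0.18  0.03]
```

View pics/c12.png

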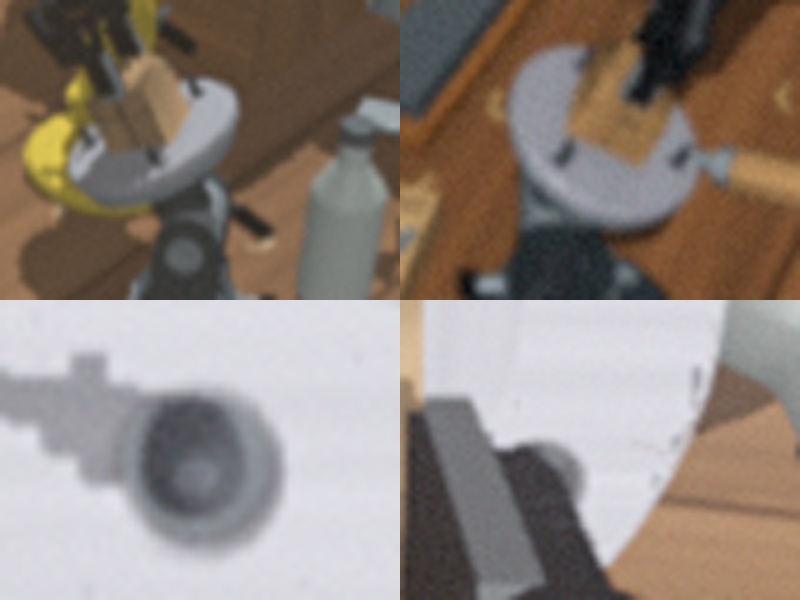

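```bash
cat > pl.py <<'E'
exec(open('hd.py').read())
A0=np.load('w6.npz'); Ti=np.linalg.inv(M); R0=A0['T']@Ti; R1=T@Ti
n0=np.array([-.9999,.0151,.0014]); hub0=np.array([.2485,.1234,.0002])
Rr=R1[:3,:3].T@R0[:3,:3]; nh=Rr@n0; hub=R1[:3,:3].T@(R0[:3,:3]@hub0+R0[:3,3]-R1[:3,3])
x0,y0,x1,y1=[int(a) for a in __import__('sys').argv[2:6]] if len(__import__('sys').argv)>2 else (216,100,428,300)
uv=region(x0,y0,x1,y1,110); P=tp(uv,A['d'][uv[:,1],uv[:,0]]); s=(abs(((P-hub)@nh)-.010)<.02)&(np.linalg.norm(P-hub,axis=1)<.072); c2,n2,k2,P2=fit(uv[s])
print('head n',nh.round(4),'hub',hub.round(4)); print('plate n',n2.round(4),'pts',k2.sum(),'angle',np.degrees(np.arccos(n2@nh)).round(2))
t=((c2-hub)@n2)/(nh@n2); print('plate top above head face at hub axis mm',(t*1000).round(2),'(home 10)')
E
python3 pl.py w6; python3 pl.py w12
```

```text
head n [-0.9999  0.0151  0.0014] hub [2.485e-01 1.234e-01 2.000e-04]
plate n [-1.     -0.0059  0.0026] pts 404 angle 1.16
plate top above head face at hub axis mm 1.04 (home 10)
head n [-0.9999  0.0156  0.0047] hub [ 0.022   0.0038 -0.0008]
plate n [-1.     -0.0012 -0.0064] pts 18438 angle 1.11
plate top above head face at hub axis mm 10.45 (home 10)
```

The plate top is 10.45 mm above the head face (10 means home) and the face is parallel within about 1.1°. I press slightly more, hold, ease off and release.

Emit:
play_rows([
  [[0.1,0,0],0,3],
  [[0.15,0,0],0,3],
  [[0.15,0,0],0,3],
  [[0.15,0,0],0,3],
])

```text
time: 21.48
ee_pos: [0.5088, 0.3242, 0.225]
tcp_rot: [-78.3, 62.3, 28.6]
wrist_force: [-31.5, -11.7, 20.2]
opening: 0.0392
```

```bash
python3 st.py; python3 v.py 13; python3 pl.py w13
```

```text
21.4833 [ 33.77 -17.58 -13.05  66.93  -2.39  16.27] pitch 62.39 [0.5088 0.3242 0.225 ] [[0.408, 0.223, -0.885], [-0.858, -0.237, -0.455], [-0.311, 0.946, 0.094]] [-31.5 -11.7  20.2] 0.039212966330234265
[ 33.77 -17.58 -13.05  66.93  -2.39  16.27] [0.50880111 0.32415766 0.22500104] [-78.28259579  62.29556255  28.63036329]
moved tool [0.2267 0.1196 0.0011] rot [-0.58 -0.2   0.02]
head n [-0.9999  0.0154  0.005 ] hub [ 0.0218  0.0038 -0.0009]
plate n [-1.0e+00  2.0e-04 -3.9e-03] pts 18437 angle 0.96
plate top above head face at hub axis mm 10.25 (home 10)
```

Emit:
play_rows([
  [[-0.2,0.08,0],0,3],
  [[-0.4,0.15,0],0,3],
  [[-0.4,0.15,0],0,3],
])

```text
time: 21.88
ee_pos: [0.5077, 0.3234, 0.2255]
tcp_rot: [-78.4, 62.3, 28.5]
wrist_force: [-7.7, -1.6, 1.6]
opening: 0.039
```

Emit:
play_rows([
  [[0,0,0],0,6],
  [[0,0,0],0,6],
  [[0,0,0],0,6],
  [[0,0,0],0,6],
  [[0,0,0],0,6],
])

```text
time: 22.3
ee_pos: [0.5079, 0.3233, 0.2244]
tcp_rot: [-78.4, 62.4, 28.5]
wrist_force: [0.5, 0.0, -0.6]
opening: 0.0599
```

```bash
python3 st.py; python3 v.py 14; python3 pl.py w14
```

```text
22.3 [ 33.8  -17.69 -13.16  66.99  -2.48  16.31] pitch 62.46 [0.5079 0.3233 0.2244] [[0.408, 0.221, -0.886], [-0.859, -0.237, -0.455], [-0.31, 0.946, 0.093]] [ 0.5  0.  -0.6] 0.059911767533472604
[ 33.8  -17.69 -13.16  66.99  -2.48  16.31] [0.50793328 0.32329572 0.22442912] [-78.42186862  62.35780663  28.45533503]
moved tool [0.2267 0.1208 0.0005] rot [-0.57 -0.11  0.07]
head n [-0.9999  0.0162  0.0034] hub [ 0.0218  0.0025 -0.0003]
plate n [-0.9999  0.0149  0.0035] pts 20152 angle nan
plate top above head face at hub axis mm 9.77 (home 10)pl.py:7: RuntimeWarning: invalid value encountered in arccos
  print('head n',nh.round(4),'hub',hub.round(4)); print('plate n',n2.round(4),'pts',k2.sum(),'angle',np.degrees(np.arccos(n2@nh)).round(2))
```

View pics/w14.png

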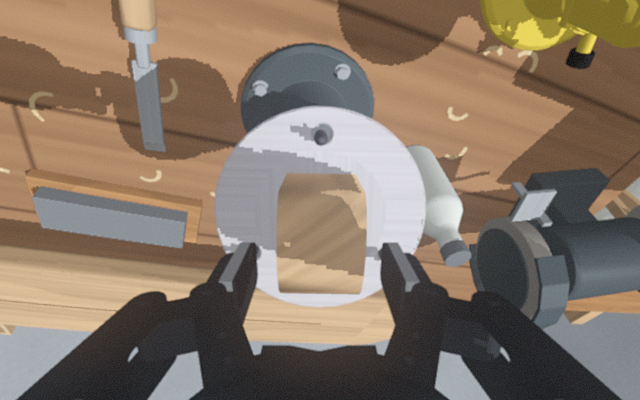

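The plate is released and flush: 9.8 mm, angle about 0.1°. The near stud shows in the hole at (321,134) and the fingers are clear of the block. I back off straight.

Emit:
play_rows([
  [[-1,0,0],0,6],
  [[-3,0,0],0,6],
  [[-6,0,0],0,6],
  [[-10,0,0],0,6],
  [[-14,0,0],0,6],
  [[-16,0,0],0,6],
  [[-16,0,0],0,6],
  [[-16,0,0],0,6],
  [[-16,0,0],0,6],
])

```text
time: 23.2
ee_pos: [0.4425, 0.2878, 0.3655]
tcp_rot: [-78.4, 62.4, 28.4]
wrist_force: [0.1, -0.4, -0.4]
opening: 0.0602
```

```bash
python3 st.py; python3 v.py 15; python3 pl.py w15 200 20 440 260
```

```text
23.2 [ 34.85 -21.56   0.44  84.56  -2.96  17.24] pitch 62.56 [0.4425 0.2878 0.3655] [[0.407, 0.221, -0.886], [-0.859, -0.237, -0.454], [-0.31, 0.946, 0.093]] [ 0.1 -0.4 -0.4] 0.0601859520138632
[ 34.85 -21.56   0.44  84.56  -2.96  17.24] [0.44246597 0.2878395  0.36548691] [-78.43619955  62.4118942   28.44735511]
moved tool [6.720e-02 1.212e-01 1.000e-04] rot [-0.57 -0.09  0.12]
head n [-0.9999  0.0171  0.0032] hub [ 1.813e-01  1.900e-03 -1.000e-04]
plate n [-0.9999  0.0136  0.0032] pts 8314 angle nan
plate top above head face at hub axis mm 9.78 (home 10)pl.py:7: RuntimeWarning: invalid value encountered in arccos
  print('head n',nh.round(4),'hub',hub.round(4)); print('plate n',n2.round(4),'pts',k2.sum(),'angle',np.degrees(np.arccos(n2@nh)).round(2))
```

View pics/w15.png

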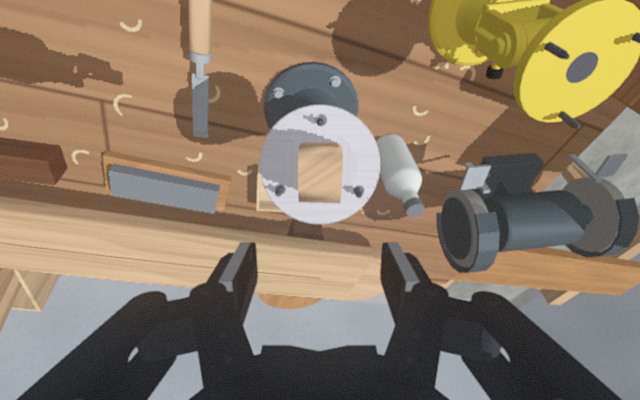

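View pics/c15.png

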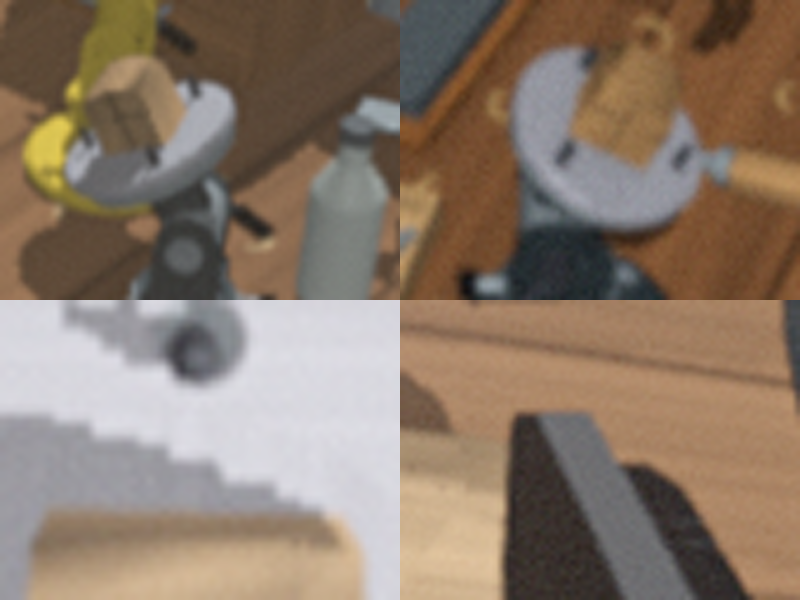

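The plate sits flush with all three studs through, at wrist (321,120), (279,190) and (358,190). The gripper is clear of it. I hand in.

```bash
python3 -c "
from workcell import bot
print(bot.job_done())"
```

```text
the job is handed in; nothing more can be done
None
```

The three-hole faceplate is mounted on the grey stand's head and released. All three studs are through its holes and it is ready for your wing nuts. The job was handed in at about 23 s of the 50 s allowed.

**What I did:** I took the plate by its block. The moves can only turn the tool about its own axis. To lean it about 28° to match the head, I pushed against the arm's reach limit in small steps, away from the bench objects. I then slid the plate down over the studs, pressed it home while still holding it, let go and backed the gripper 16 cm away.

**Last checks:**
- **Height:** the plate's top face measured 9.8 mm above the head face, where fully home is 10 mm. It read 10.25 mm while still gripped.
- **Angle:** the plate and head faces were parallel within about 0.2° after release. The script's own angle figure came out undefined (rounding), so I read it from the two face normals. It was about 1° while still gripped.
- **Forces:** the wrist force peaked near 40 N while pressing and read about zero after release.
- **Joint limits:** during the leaning, joints 3 and 4 sat right at their range limits (for example 70.77° and 130.51°). I saw no overrun.
- **Other objects:** I did not touch the other faceplate or the bystanders, but I did not re-measure their positions at the end.

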